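# Hook a trapped key out of a T-slot

### The job

A steel key is trapped in the middle T-slot of the work plate, under the clamp bar. Take the hooked pick from its rack, reach its toe along the slot over the key, let the tip down behind the key's far end until you feel it bottom lightly, then drag the key gently out of the slot mouth so that it lies wholly in the catch tray. Stand the pick back in its rack as it was, never force the pick, and leave the collet block, the tin and the handwheel alone.

Things in the scene. Friction and masses are not known exactly. Their poses are not given: they have to be found in the camera images.
- plate: Fixed T-slotted steel work plate, 200 long (its x) by 140 wide (y), 52 high, with a catch tray joined on in front (-x). Origin: centre of the plate's underside, on the bench; z up. Three T-slots run along x, at y = -45, 0 and +45 mm; the key is in the middle one (y = 0). All the plate's points share its axes.
- slot_mouth (a point): Middle of the floor of the middle slot at its open mouth: plate x = -100, 20 mm above the bench. The slot has an undercut 20 wide and 13 high over the floor, then a gap 12 wide between the lips (13 to 32 above the floor; 32 is the plate's top). It ends in a wall 162 mm in from the mouth.
- bar_edge (a point): Top of the near edge of the fixed clamp bar, above the middle slot: plate x = 22, 62 mm above the bench. The bar lies on the plate's top across all slots, 10 thick, 53 wide (plate x = 22 to 75). Its two bolt heads, at plate x = 48.5, y = +-60, reach 70 above the bench.
- tray_mid (a point): Middle of the catch tray's floor, 18.5 mm above the bench (1.5 below the slot floor). The tray is 85 long (plate x = -185 to -100) and 130 wide inside, its rim 5 thick and 7.5 mm above its floor.
- gib_mid (a point): Face of a sprung brass gib, 24 mm long, in the +y wall of the middle slot's undercut, under the bar, plate x = 18 to 42. It squeezes the key sideways, so sliding the key takes some 4 to 12 N (friction varies); once the key's far end is past x = 18 it slides freely.
- key_mid (a point): Centre of the trapped loose steel key, a flat bar 40 (x) by 18 (y) by 10 (z) mm, lying on the slot floor under the lips, too wide to be lifted through the gap. Its x is along the plate's x; its near end shows 12 to 16 mm in front of the clamp bar, its far end (key x = +20) is under the bar, 12 to 16 mm before the slot's end wall.
- pick_handle (a point): Best grip point of the loose pick (about 90 g), on the handle's axis; x along the toe, z up. Handle 22 x 22 mm, from 25 below to 35 above this point; under it a collar 34 x 34, 5 thick; a shank 5 mm in diameter down to 60 below; there a toe 5 thick runs 50 mm along +x, and ends in a barb 5 thick turned down to the round tip, 75 below this point.
- pick_tip (a point): Lowest point of the pick's barb: 50 mm in x and -75 mm in z from pick_handle, same axes. The underside of the toe is 12.5 mm above the tip, the toe's top 17.5, so the toe fits over the 10 mm key with the tip on the slot floor, and under the bar with the tip up to 14 mm above the floor.
- rack_seat (a point): Fixed wooden rack: two rails with tops 60 mm above the bench and a 14 mm channel between, open above and at both ends. The collar rests on the rail tops, shank and toe hang in the channel, toe along rack +x. This point: mid-channel at rail-top height, under the collar's centre; rails run from 35 behind to 75 ahead of it (x). pick_handle stands 30 above it.
- collets: Bystander: wooden block 70 x 110 x 35 mm with eight steel collets standing in it, 49 high in all; origin under its centre.
- tin: Bystander: white metal can, 60 in diameter, 110 high; origin under its centre.
- wheel: Bystander: three-spoked handwheel lying flat, 104 in diameter, 22 high; origin under its centre.
- slot_end (a point): Floor level (20 mm above the bench) at the blind end wall of the middle slot, plate x = 62. From here back to plate x = 50.5 a piece of steel packing fills the slot's bottom, so that behind the key the tip comes down on its top. How far the packing stands above the floor cannot be seen or measured: 0 to 6 mm, other each time.

How it is judged:
By the outcome, as a careful person would: the job done as asked, in the order asked, and still so for the second after the job is handed in, with the robot touching nothing.
It also fails if it takes over 72 s, if anything falls off the work surface, if the arm or the gripper's body presses on something with over 40 N, if the wrist force passes 120 N, or if a joint passes its speed limit or range.

### The arm

A 7-joint arm with a two-finger parallel gripper is mounted at the origin on the work surface. World frame = base frame: x ahead of the robot, y to its left, z up, the work surface at z = 0. Lengths are in m, angles in rad, forces in N, time in s.
With the tool pointing down it reaches from about 0.375 to 0.925 m from the base axis. Payload 3.1 kg.
Tool frame: the origin (TCP) lies between the finger pads; the fingertips stand 11 mm ahead of it and the grasp point (between the pads) lies 8 mm behind it; z points along the fingers, y is the direction in which the jaws open and shut (so a half turn about z gives the same grasp; the last joint's range is limited). The gripper opens to 85 mm and grips with 20 to 120 N. Pads are 22 mm wide; open, the fingers measure 114 mm over their backs; the gripper's body (76 mm by 85 mm) begins 54 mm behind the grasp point. The pads swing forward as they close: fully open they stand 13 mm farther back than shut.
Start: joints at [-1.408, 0.383, 0.044, 1.598, -0.018, 1.161, -0.05], TCP at [0.168, 0.628, 0.242] pointing down, gripper open.
Joint ranges: [-2.61, 2.61], [-0.41, 2.15], [-1.48, 1.57], [0, 2.5], [-1.57, 4.71], [0.05, 1.97], [-2.85, 2.85]. Speed limits (rad/s): [2.79, 2.79, 3.14, 3.14, 3.14, 3.14, 3.14].

### API

Orientations are given as a 3x3 rotation matrix whose columns are the frame's x, y, z axes.
In Python, from bench import robot gives the robot as it stands.
- The arm moves only by the tool apply_moves, never from a script. Its argument "motion" is one flat list of numbers, 6 for each row, row after row: the shift along the tool's x, y, z in mm, then the turn, a rotation vector about the tool's x, y, z in degrees. A call has 1 to 5 rows; each row shifts and turns the commanded pose from where the row before left it, along the tool's axes as they then stand; what a row does not reach is not made up. A row lasts 1/10 s, in which the tool goes at most 50 mm and 8.59 degrees, less where a joint would pass 70% of its speed; a pose out of reach is approached as far as the arm can. A call is refused whole if a number of a shift passes 50 or a number of a turn 8.59, either way. A call with a gripper value outside its range is refused whole. "jaw" is the closure, from -1 (fully open) to 1 (shut), set as the call begins (left out, the last holds). The fingers move at their own pace and stop on an object; "newtons" is the grip in N (left out, the last holds). Time passes only in rows, so rows that do not move let the fingers close. It gives the time, the measured TCP pose, the force and the opening at its end, in the units of the state.
- robot.get_obs(): the state, without advancing time (a new reading comes with each control period).
- robot.read_camera(name): name is "side" or "top"; returns a dict with "img" (420x560x3 uint8, red, green, blue), "range_z" (420x560 float32, m along the optical axis (not along the pixel's ray), 0 where there is no reading), "K" (3x3 intrinsics, pixels), "k1" (the pictures are not rectified: a ray, as slopes to the right and down, at radius r is drawn at 1 + k1 r^2 times it, then the intrinsics apply), "T" (4x4, takes a point from camera to world coordinates). Camera axes: x right, y down, z forward; pixel columns grow to the right and rows downward; lengths in m; the calibration is good to about 2 mm. A picture is of the moment at which its call begins.
- robot.hand_in(): hands the job in, once; it reports no verdict.
Trained networks look in the newest picture that a camera, given by its name, has taken for a name from the list of things; names that differ only in an ending like _2 or _b are one class to them, and where a whole thing is asked for, a point or a joint stands for the part that bears it (a point fixed in the world has none). Each returns a list of dicts, best first, with "conf" (0 to 1); they miss things now and then, are a little off and sometimes report something else, mostly with a low value. They report only what shows in the picture. A call takes as long as a camera call.
- robot.masks_of(target, camera): "region" (420x560 bool, what is visible of it) and "point" ([column, row] in pixels, amid what is visible of it).
- robot.tip_of(target, camera): "point" ([column, row] in pixels: a listed point, or the origin of a listed thing).
The state is a dict: "clock": time; "joints": joint angles; "joint_vel": joint speeds; "tau": joint torques, N m; "eef_pos": TCP position; "tool_rot": TCP orientation; "contact_force": force on the tool from outside, world axes, zero at the start; "moment": the same for the moment, N m; "grip_width": finger opening in m.
Only numpy, scipy, OpenCV 4.12 (cv2) and the standard library are available. Lean on these libraries where they do the work, as an engineer would, in place of code of your own. Each camera call takes 0.05 s, during which the arm holds its last target.

## Working session

There is one attempt and no reset: what is moved stays moved. The work goes in short steps, Python scripts to look and compute and a tool call to move; the robot and the scene stay as the last step left them, time stands still between calls to the robot, and variables do not carry over. Pictures are saved under pics/ and viewed, and the job is handed in when it is done.

Besides the shell and the picture viewer there is one more tool, called as name(argument=value, ...), one argument or row to a line, values as JSON. apply_moves: Moves the arm, as the interface text tells. Its arguments: {"type":"object","properties":{"motion":{"type":"array","items":{"type":"number"}},"jaw":{"type":"number"},"newtons":{"type":"number"}},"required":["motion"]}

```bash
ls; mkdir -p pics; python3 - <<'E'
from bench import robot
import cv2
o=robot.get_obs()
for k,v in o.items(): print(k,v)
for c in ("side","top"):
    d=robot.read_camera(c)
    cv2.imwrite(f"pics/{c}0.png",d["img"][:,:,::-1])
    print(c,d["K"],d["k1"],d["T"])
    for n in ["plate","slot_mouth","bar_edge","tray_mid","gib_mid","key_mid","pick_handle","pick_tip","rack_seat","slot_end","tin","wheel","collets"]:
        print(n,[(r["conf"],r["point"]) for r in robot.tip_of(n,c)][:3])
E
```

```text
pics
clock 0.0
joints [-1.40777913  0.38384206  0.04381747  1.59962609 -0.01792198  1.16118539
 -0.04989171]
joint_vel [ 0.00047078 -0.00070784  0.00022405 -0.00027264  0.00100306  0.00033348
 -0.00093628]
tau [ 2.65916669e-04 -4.33452380e+01  1.02468576e+00 -2.49513370e+01
  1.05791964e-02  1.12554964e-02  1.96895662e-06]
eef_pos [0.16736395 0.62711463 0.24085815]
tool_rot [[-9.66203766e-01  2.57778884e-01 -5.73788154e-04]
 [ 2.57779496e-01  9.66200258e-01 -2.60633106e-03]
 [-1.17462849e-04 -2.66615770e-03 -9.99996439e-01]]
contact_force [-0.76467104 -0.0522961   0.78012346]
moment [ 0.01677886 -0.01855405 -0.02734879]
grip_width 0.08561565715856352
side [[405.69502848   0.         274.51110667]
 [  0.         405.69502848 197.37827845]
 [  0.           0.           1.        ]] -0.11357558140653211 [[-0.83726463 -0.4105386   0.36117308  0.25819749]
 [-0.54669373  0.6413952  -0.53827332  0.56953332]
 [-0.0106727  -0.64812827 -0.7614564   0.81927661]
 [ 0.          0.          0.          1.        ]]
plate [(0.87, [291.9, 240.7])]
slot_mouth [(0.78, [312.0, 204.3]), (0.44, [321.3, 1
[... 703 characters left out ...]
 0.02024991 -0.1331478  -0.9908893   1.03339441]
 [ 0.          0.          0.          1.        ]]
plate [(0.65, [252.6, 243.3])]
slot_mouth [(0.91, [296.7, 244.4])]
bar_edge [(0.95, [239.8, 244.9])]
tray_mid [(0.83, [315.8, 247.1]), (0.38, [343.7, 146.4])]
gib_mid [(0.97, [237.1, 251.0])]
key_mid [(0.51, [237.0, 245.3]), (0.18, [131.3, 189.2])]
pick_handle [(0.59, [418.5, 271.0])]
pick_tip [(0.95, [386.2, 272.1])]
rack_seat [(0.98, [416.5, 270.2]), (0.75, [416.4, 271.3])]
slot_end [(0.65, [220.3, 246.5]), (0.53, [239.0, 246.7]), (0.34, [385.5, 272.9])]
tin [(0.77, [134.4, 188.0])]
wheel [(0.6, [118.5, 259.5]), (0.34, [133.6, 188.3]), (0.23, [237.9, 249.4])]
collets [(0.7, [121.5, 259.5])]
```

View pics/side0.png

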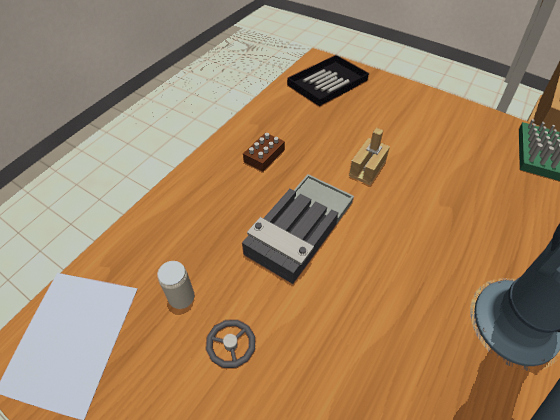

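View pics/top0.png

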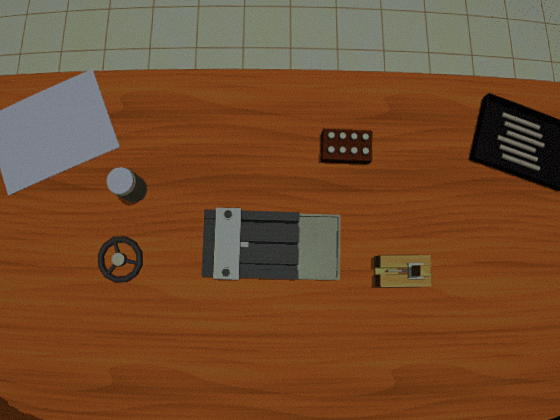

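The side view shows the plate and tray in the middle (320,195 to 285,260), the rack and pick at about (372,150), and the collets, tin and wheel well clear. In the top view the toe points image-left (world +y), towards the mouth, and the key's near end shows at (244,244). Next I'll measure positions.

```bash
cat > h.py <<'E'
import numpy as np, cv2
from bench import robot
def ray(d,uv):
    K=d["K"]; k=d["k1"]
    p=cv2.undistortPoints(np.array([[uv]],float),K,np.array([k,0,0,0,0.]))[0,0]
    v=d["T"][:3,:3]@np.array([p[0],p[1],1.]); return d["T"][:3,3],v
def at_z(d,uv,z):
    o,v=ray(d,uv); return o+v*(z-o[2])/v[2]
def proj(d,P):
    T=np.linalg.inv(d["T"]); P=np.atleast_2d(P); c=P@T[:3,:3].T+T[:3,3]
    s=c[:,:2]/c[:,2:]; r2=(s**2).sum(1,keepdims=True); s=s*(1+d["k1"]*r2)
    return s*np.diag(d["K"])[:2]+d["K"][:2,2]
Z=dict(slot_mouth=.02,bar_edge=.062,tray_mid=.0185,slot_end=.02,pick_handle=.09,pick_tip=.015,rack_seat=.06,key_mid=.025,gib_mid=.0265,plate=0)
def st(n=5):
    os=[robot.get_obs() for _ in range(1)]; return os[0]
E
python3 - <<'E'
from h import *
for c in ("top","side"):
    d=robot.read_camera(c)
    for n,z in Z.items():
        r=robot.tip_of(n,c)
        for q in r[:2]: print(c,n,q["conf"],np.round(at_z(d,q["point"],z)*1000,1))
    if c=="top":
        cv2.imwrite("pics/topc.png",cv2.resize(d["img"][195:300,190:350,::-1],None,fx=5,fy=5,interpolation=cv2.INTER_CUBIC))
        cv2.imwrite("pics/toprack.png",cv2.resize(d["img"][240:300,360:440,::-1],None,fx=10,fy=10,interpolation=cv2.INTER_CUBIC))
    else:
        cv2.imwrite("pics/sidec.png",cv2.resize(d["img"][110:290,230:400,::-1],None,fx=3.3,fy=3.3,interpolation=cv2.INTER_CUBIC))
E
```

```text
top slot_mouth 0.89 [534.9 -11.1  20. ]
top slot_mouth 0.16 [ 483.7 -286.6   20. ]
top bar_edge 0.95 [541.8 104.1  62. ]
top tray_mid 0.68 [533.5 -56.6  18.5]
top tray_mid 0.32 [ 488.1 -276.3   18.5]
top slot_end 0.95 [539.2 150.8  20. ]
top slot_end 0.68 [540.5 -61.5  20. ]
top pick_handle 0.84 [ 474.9 -257.6   90. ]
top pick_handle 0.15 [ 481.9 -189.4   90. ]
top pick_tip 0.78 [ 475.4 -209.1   15. ]
top rack_seat 0.68 [ 480.3 -264.3   60. ]
top key_mid 0.59 [542.  109.1  25. ]
top gib_mid 0.86 [531.3 114.   26.5]
top gib_mid 0.66 [659.9 337.8  26.5]
top plate 0.79 [543.   84.9   0. ]
side slot_mouth 0.93 [546.1 -26.4  20. ]
side bar_edge 0.73 [548.5  93.7  62. ]
side tray_mid 0.94 [534.4 -65.2  18.5]
side slot_end 0.93 [547.9 144.   20. ]
side pick_handle 0.57 [ 496.9 -262.5   90. ]
side pick_tip 0.21 [540.1 105.7  15. ]
side rack_seat 0.73 [ 485.2 -245.1   60. ]
side rack_seat 0.5 [ 497.9 -294.9   60. ]
side gib_mid 0.88 [538.6 106.6  26.5]
side plate 0.58 [547.3  87.9   0. ]
```

View pics/topc.png

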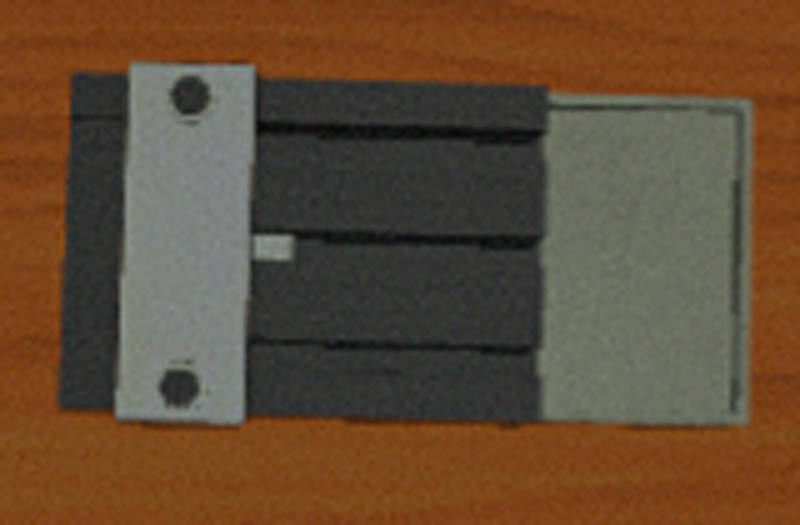

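View pics/toprack.png

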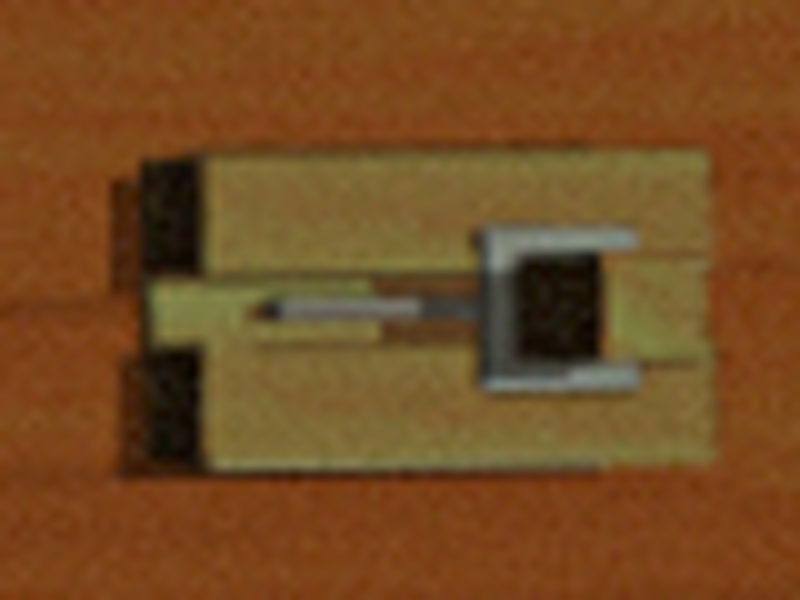

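View pics/sidec.png

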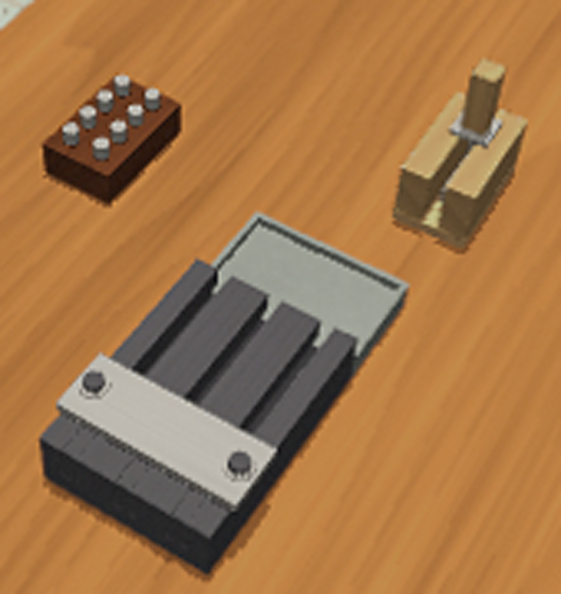

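```bash
cat > fit.py <<'E'
from h import *
from scipy.optimize import least_squares
T=robot.read_camera("top"); S=robot.read_camera("side")
def uv(p,f,o): return (np.array(p)+.5)/f-.5+np.array(o)
def fit(obs,x0):
    # obs: list (cam, local xyz mm, pix)
    def res(q,full=False):
        c,s=np.cos(q[2]),np.sin(q[2]); r=[]
        for d,l,p in obs:
            w=np.array([q[0]+c*l[0]-s*l[1],q[1]+s*l[0]+c*l[1],l[2]])/1000
            r.append(proj(d,w)[0]-p)
        r=np.array(r)
        return r if full else r.ravel()
    k=least_squares(res,x0,loss="soft_l1",f_scale=.7)
    return k.x,res(k.x,True)
a=lambda P:uv(P,5,(190,195)); b=lambda P:uv(P,3.3,(230,110)); r=lambda P:uv(P,10,(360,240))
pt=[(T,(22,-70,62),a((256,66))),(T,(22,70,62),a((245,422))),(T,(75,-70,62),a((131,64))),(T,(75,70,62),a((116,418))),
(T,(48.5,-60,70),a((190,95))),(T,(48.5,60,70),a((180,387))),(T,(-100,-70,52),a((547,88))),(T,(-100,70,52),a((541,418))),
(T,(100,-70,52),a((73,73))),(T,(100,70,52),a((60,408))),(T,(-190,-70,26),a((752,98))),(T,(-190,70,26),a((748,423)))]
ps=[(S,(48.5,-60,70),b((94,381))),(S,(48.5,60,70),b((239,463))),(S,(100,-70,52),b((42,443))),(S,(100,70,52),b((208,537))),
(S,(-190,-70,26),b((260,214))),(S,(-190,70,26),b((408,287))),(S,(22,-70,62),b((103,354))),(S,(22,70,62),b((276,450)))]
for n,o in (("top",pt),("side",ps),("both",pt+ps)):
    x,e=fit(o,[540,85,1.57]); print(n,x[:2],np.degrees(x[2])); 
    if n!="both":print(np.round(e,1).tolist())
rt=[(T,(75,32,60),r((203,465))),(T,(75,-32,60),r((203,153))),(T,(75,7,60),r((203,345))),(T,(75,-7,60),r((203,275))),(T,(-35,32,60),r((712,468))),(T,(-35,-32,60),r((712,150))),]
hd=[(T,(0,0,125),r((558,306))),(T,(17,17,65),r((483,390))),(T,(17,-17,65),r((483,228)))]
for n,o in (("rack",rt),("handle",hd)):
    x,e=fit(o,[480,-260,1.57]); print(n,x[:2],np.degrees(x[2]));print(np.round(e,1).tolist())
print(at_z(T,r((558,306)),.125),at_z(T,r((268,310)),.0325))
s=robot.get_obs();print(s["eef_pos"],s["clock"])
E
python3 fit.py
```

```text
top [538.47457772  82.21673315] 88.91635772917475
[[0.0, 1.6], [0.0, -1.5], [-0.5, 1.3], [-0.1, -1.5], [-0.0, -0.2], [-0.1, 0.2], [0.4, -0.7], [0.3, 0.6], [-0.2, -0.2], [-0.4, 0.1], [0.2, -0.1], [0.4, 0.2]]
side [538.42437038  83.33615975] 88.40076745746208
[[-0.1, -0.0], [0.2, -0.0], [-0.9, -1.1], [0.4, 1.0], [-0.4, -0.2], [0.9, -0.2], [0.6, 0.8], [-1.0, -0.3]]
both [538.52362981  82.45091981] 88.80332689009121
rack [ 482.8865058  -260.64653621] 89.41891593965165
[[-0.0, -0.1], [-0.2, 0.1], [-0.1, -0.2], [-0.1, 0.0], [0.4, -0.5], [-0.0, 0.8]]
handle [ 483.3786983  -260.06445353] 89.81037141011285
[[9.3, 0.1], [-0.3, 0.0], [-0.6, -0.2]]
[ 0.48380202 -0.24123249  0.125     ] [ 0.48332637 -0.20645846  0.0325    ]
[0.16758282 0.62803693 0.24227601] 2.6
```

```bash
cat >> fit.py <<'E'
print("--")
hd=[(T,(11,11,125),r((605,362))),(T,(11,-11,125),r((605,256))),(T,(17,17,65),r((483,390))),(T,(17,-17,65),r((483,228)))]
x,e=fit(hd,[480,-260,1.57]); print(x[:2],np.degrees(x[2]),np.round(e,1).tolist())
m=robot.masks_of("pick_handle","side")
print([(q["conf"],q["point"],q["region"].sum()) for q in m])
# side handle: top-face centre
print(at_z(S,b((488,68)),.125), at_z(T,r((655,308)),.125))
E
python3 fit.py | sed -n '/--/,$p'
```

```text
--
[ 482.92123751 -261.39419433] 88.81185102524411 [[-0.2, 0.3], [-0.2, -0.4], [0.2, 0.1], [0.2, -0.1]]
[(0.52, [295.2, 224.5], np.int64(6439))]
[ 0.48573164 -0.26241257  0.125     ] [ 0.48323161 -0.26088218  0.125     ]
```

apply_moves(
  motion=[0,0,0,0,0,-7.02,0,0,0,0,0,-7.02,-23,-39,0,0,0,0,-23,-39,0,0,0,0,-23,-39,0,0,0,0],
  jaw=-1,
  newtons=100,
)

```text
clock: 3.25
eef_pos: [0.2353, 0.5088, 0.2422]
tool_rot: [[-1.0, 0.015, 0.0], [0.015, 1.0, 0.0], [-0.0, 0.0, -1.0]]
contact_force: [0.8, 0.0, -0.0]
grip_width: 0.0855
```

apply_moves(
  motion=[-23,-39,0,0,0,0,-23,-39,0,0,0,0,-23,-39,0,0,0,0,-23,-39,0,0,0,0,-23,-39,0,0,0,0],
)

```text
clock: 3.75
eef_pos: [0.3475, 0.3115, 0.2426]
tool_rot: [[-1.0, 0.016, 0.001], [0.016, 1.0, 0.001], [-0.001, 0.001, -1.0]]
contact_force: [0.5, -0.4, -0.3]
grip_width: 0.0853
```

apply_moves(
  motion=[-23,-39,0,0,0,0,-23,-39,0,0,0,0,-23,-39,0,0,0,0,-2,-48,0,0,0,0,-2,-48,0,0,0,0],
)

```text
clock: 4.25
eef_pos: [0.417, 0.0971, 0.2427]
tool_rot: [[-1.0, 0.016, 0.001], [0.016, 1.0, 0.0], [-0.001, 0.0, -1.0]]
contact_force: [0.2, 0.5, -0.2]
grip_width: 0.0855
```

apply_moves(
  motion=[-9,-48,0,0,0,0,-9,-48,0,0,0,0,-9,-48,0,0,0,0,-9,-48,0,0,0,0,-9,-48,0,0,0,0],
)

```text
clock: 4.75
eef_pos: [0.4577, -0.1435, 0.2429]
tool_rot: [[-1.0, 0.015, 0.002], [0.015, 1.0, 0.001], [-0.002, 0.001, -1.0]]
contact_force: [2.2, 0.1, 0.0]
grip_width: 0.0852
```

apply_moves(
  motion=[-9,-48,0,0,0,0,-9,-48,0,0,0,0,0,0,0,0,0,0,0,0,0,0,0,0],
)

```text
clock: 5.15
eef_pos: [0.4736, -0.2396, 0.2423]
tool_rot: [[-1.0, 0.02, -0.001], [0.02, 1.0, -0.001], [0.001, -0.001, -1.0]]
contact_force: [0.6, 0.5, 0.3]
grip_width: 0.0856
```

```bash
python3 - <<'E'
from h import *
P=[]
for i in range(4):
    d=robot.read_camera("top"); s=robot.get_obs(); P.append(s["eef_pos"])
print(np.array(P)*1000,np.mean(P,0)*1000,s["tool_rot"],s["joints"],s["clock"])
E
```

```text
[[ 473.88013835 -237.6247116   242.06424276]
 [ 474.12039435 -236.51538783  242.02497395]
 [ 474.28092586 -235.96399236  242.06971319]
 [ 474.32514787 -235.79814345  242.10736701]] [ 474.15165161 -236.47555881  242.06657422] [[-9.99923276e-01  1.23871635e-02  2.32799482e-05]
 [ 1.23871844e-02  9.99922182e-01  1.47908649e-03]
 [-4.95645035e-06  1.47926139e-03 -9.99998906e-01]] [-0.36317869  0.19583706  0.8399353   1.91727614 -0.16489588  1.09886636
  2.10116404] 5.35
```

apply_moves(
  motion=[-9.3,-25.1,0,0,0,0,0,0,40,0,0,0,0,0,40,0,0,0,0,0,25,0,0,0,0,0,0,0,0,0],
)

```text
clock: 5.85
eef_pos: [0.4803, -0.2594, 0.1335]
tool_rot: [[-1.0, 0.013, -0.008], [0.013, 1.0, 0.004], [0.008, 0.004, -1.0]]
contact_force: [-0.0, 0.9, -0.0]
grip_width: 0.0852
```

```bash
python3 - <<'E'
from h import *
P=[]
for i in range(4):
    d=robot.read_camera("side"); s=robot.get_obs(); P.append(s["eef_pos"])
print(P[-1]*1000,s["tool_rot"],s["contact_force"],s["clock"])
cv2.imwrite("pics/s1.png",cv2.resize(d["img"][60:210,300:500,::-1],None,fx=4,fy=4,interpolation=cv2.INTER_CUBIC))
d=robot.read_camera("top")
cv2.imwrite("pics/t1.png",cv2.resize(d["img"][200:340,340:500,::-1],None,fx=4,fy=4,interpolation=cv2.INTER_CUBIC))
E
```

```text
[ 484.58992365 -263.24798624  139.25888805] [[-9.99887450e-01  1.45486717e-02  3.66389830e-03]
 [ 1.45458709e-02  9.99893891e-01 -7.89920198e-04]
 [-3.67500182e-03 -7.36536700e-04 -9.99992976e-01]] [ 0.28010142 -0.65565438 -0.40160764] 6.05
```

View pics/s1.png

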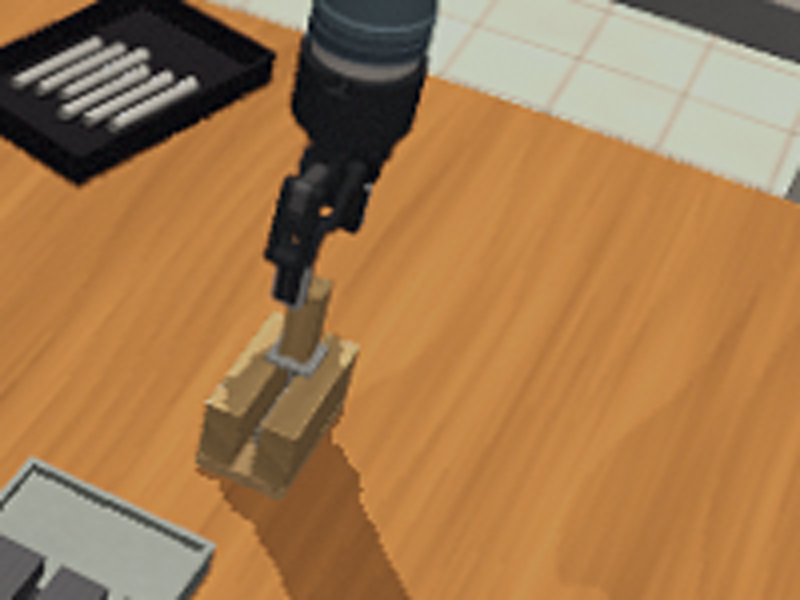

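The side view shows the open fingers straddling the handle top at about (310,285) in the crop. I'll continue down.

apply_moves(
  motion=[0,0,20,0,0,0,0,0,20,0,0,0,0,0,15,0,0,0,0,0,0,0,0,0,0,0,0,0,0,0],
)

```text
clock: 6.6
eef_pos: [0.4833, -0.2635, 0.0829]
tool_rot: [[-1.0, 0.016, 0.001], [0.016, 1.0, -0.0], [-0.001, -0.0, -1.0]]
contact_force: [-0.7, -0.4, -0.3]
grip_width: 0.0856
```

```bash
python3 - <<'E'
from h import *
P=[]
for i in range(4):
    d=robot.read_camera("side"); s=robot.get_obs(); P.append(s["eef_pos"])
print(np.array(P)*1000,s["tool_rot"],s["contact_force"],s["clock"])
E
```

```text
[[ 483.71230259 -263.7097372    83.299147  ]
 [ 483.86525413 -263.78271248   83.45828142]
 [ 483.83385649 -263.74153251   83.44867787]
 [ 483.74199435 -263.6222567    83.33813869]] [[-9.99872495e-01  1.58428641e-02  1.99922841e-03]
 [ 1.58415941e-02  9.99874303e-01 -6.49469014e-04]
 [-2.00926656e-03 -6.17715238e-04 -9.99997791e-01]] [ 0.67847654  0.22474359 -0.74343562] 6.8
```

apply_moves(
  motion=[0.4,2.5,1,0,0,0,0,0,0,0,0,0,0,0,0,0,0,0],
)

```text
clock: 7.1
eef_pos: [0.4826, -0.2604, 0.0813]
tool_rot: [[-1.0, 0.015, 0.0], [0.015, 1.0, 0.0], [-0.0, 0.0, -1.0]]
contact_force: [0.1, 0.2, -0.6]
grip_width: 0.0853
```

apply_moves(
  motion=[0,0,0,0,0,0,0,0,0,0,0,0,0,0,0,0,0,0,0,0,0,0,0,0,0,0,0,0,0,0],
  jaw=1,
  newtons=100,
)

```text
clock: 7.6
eef_pos: [0.4829, -0.261, 0.0816]
tool_rot: [[-1.0, 0.016, 0.001], [0.016, 1.0, -0.0], [-0.001, -0.0, -1.0]]
contact_force: [0.4, -0.4, -1.1]
grip_width: 0.0212
```

apply_moves(
  motion=[0,0,0,0,0,0,0,0,0,0,0,0],
)

```text
clock: 7.8
eef_pos: [0.4828, -0.2609, 0.0815]
tool_rot: [[-1.0, 0.016, 0.001], [0.016, 1.0, -0.0], [-0.001, -0.0, -1.0]]
contact_force: [-0.4, -1.0, 1.9]
grip_width: 0.0212
```

```bash
cat > look.py <<'E'
from h import *
import sys
n=int(sys.argv[1]); P=[];F=[];M=[]
for i in range(n):
    d=robot.read_camera("side"); s=robot.get_obs(); P.append(s["eef_pos"]);F.append(s["contact_force"]);M.append(s["moment"])
print("pos",np.round(np.mean(P,0)*1000,2),"sd",np.round(np.std(P,0)*1000,2),"last",np.round(P[-1]*1000,1))
print("F",np.round(np.mean(F,0),2),"M",np.round(np.mean(M,0),3),"w",s["grip_width"],"t",s["clock"]);print(np.round(s["tool_rot"],4).tolist())
if len(sys.argv)>2:
    u0,v0,u1,v1=map(int,sys.argv[3:7])
    for c in ("side","top"):
        if c in sys.argv[2]:
            d=robot.read_camera(c); f=min(800/(u1-u0),600/(v1-v0))
            cv2.imwrite("pics/"+sys.argv[7],cv2.resize(d["img"][v0:v1,u0:u1,::-1],None,fx=f,fy=f,interpolation=cv2.INTER_CUBIC))
E
python3 look.py 6 side 300 60 460 180 s2.png
```

```text
pos [ 482.82 -260.88   81.48] sd [0.01 0.01 0.01] last [ 482.8 -260.9   81.5]
F [-0.04 -0.51  1.97] M [-0.101 -0.035 -0.007] w 0.02073170209524943 t 8.1
[[-0.9999, 0.0158, 0.0005], [0.0158, 0.9999, -0.0004], [-0.0006, -0.0004, -1.0]]
```

View pics/s2.png

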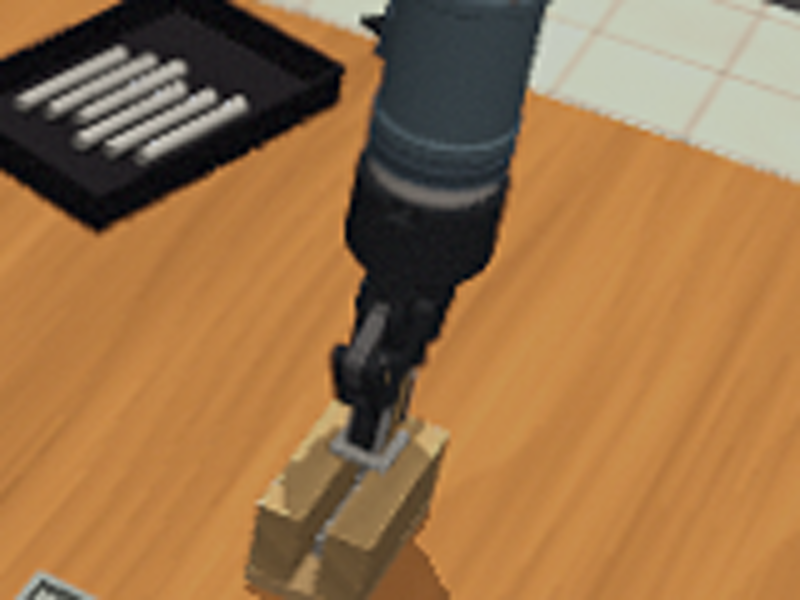

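The fingers are closed on the handle just above the collar (about 375,440 in the crop), grip width 21 mm. I'll lift straight up.

apply_moves(
  motion=[0,0,-10,0,0,0,0,0,-25,0,0,0,0,0,-30,0,0,0,0,0,-30,0,0,0,0,0,-20,0,0,0],
)

```text
clock: 8.65
eef_pos: [0.4826, -0.2609, 0.1983]
tool_rot: [[-1.0, 0.016, 0.001], [0.016, 1.0, -0.0], [-0.001, -0.0, -1.0]]
contact_force: [0.8, -0.0, 0.1]
grip_width: 0.0205
```

apply_moves(
  motion=[0,0,0,0,0,0,0,0,0,0,0,0,0,0,0,0,0,0],
)

```text
clock: 8.95
eef_pos: [0.4814, -0.2597, 0.1947]
tool_rot: [[-1.0, 0.015, -0.003], [0.015, 1.0, 0.001], [0.003, 0.001, -1.0]]
contact_force: [0.1, -0.8, -0.1]
grip_width: 0.0209
```

```bash
python3 look.py 4 side 300 40 460 160 s3.png; python3 look.py 1 top 340 200 500 320 t3.png
```

```text
pos [ 481.53 -260.03  194.82] sd [0.16 0.18 0.18] last [ 481.8 -260.3  195.1]
F [ 0.22  0.54 -0.97] M [-0.018 -0.    -0.038] w 0.020674102235534203 t 9.15
[[-0.9999, 0.0158, -0.0024], [0.0158, 0.9999, 0.0005], [0.0024, 0.0004, -1.0]]
pos [ 482.12 -260.52  195.56] sd [0. 0. 0.] last [ 482.1 -260.5  195.6]
F [-0.9  -0.33 -1.05] M [ 0.01  -0.033  0.037] w 0.021098366076076725 t 9.25
[[-0.9999, 0.0159, -0.0015], [0.0159, 0.9999, 0.0001], [0.0015, 0.0001, -1.0]]
```

View pics/s3.png

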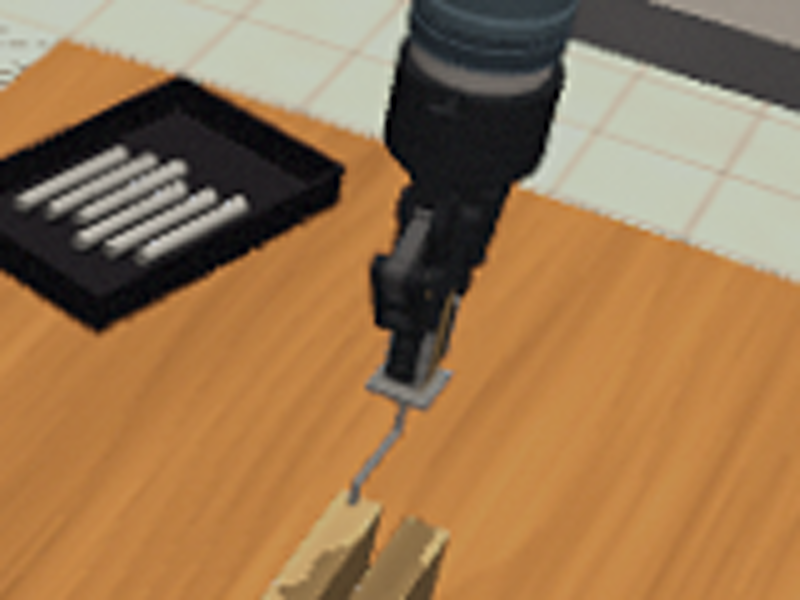

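View pics/t3.png

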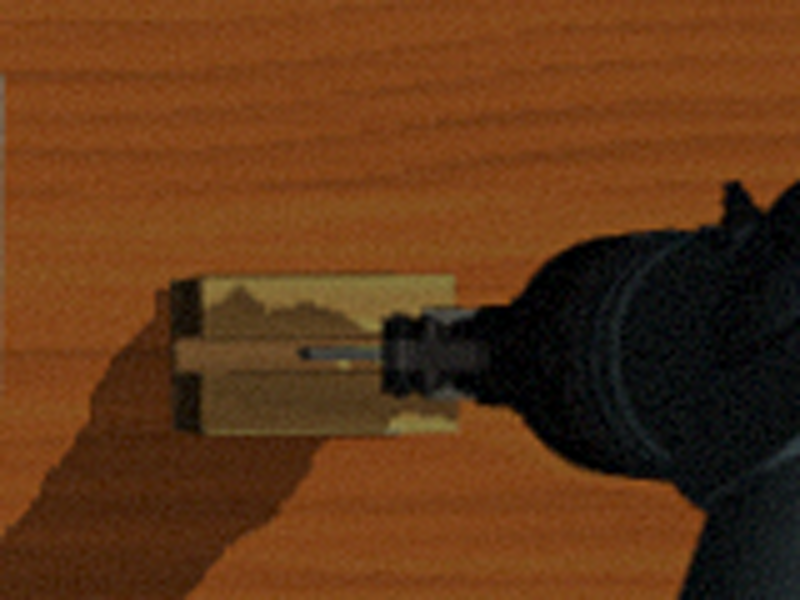

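apply_moves(
  motion=[-7.2,41.3,0,0,0,0,-7.2,41.3,0,0,0,0,-7.2,41.3,0,0,0,0,-7.2,41.3,0,0,0,0,-7.2,41.3,0,0,0,0],
)

```text
clock: 9.8
eef_pos: [0.522, -0.0532, 0.1964]
tool_rot: [[-1.0, 0.016, 0.0], [0.016, 1.0, 0.0], [-0.0, 0.0, -1.0]]
contact_force: [0.7, 0.5, -1.4]
grip_width: 0.0209
```

apply_moves(
  motion=[-7.2,41.3,0,0,0,0,-7,41.3,0,0,0,0.25,0,0,20,0,0,0,0,0,0,0,0,0,0,0,0,0,0,0],
)

```text
clock: 10.3
eef_pos: [0.5366, 0.0263, 0.1759]
tool_rot: [[-1.0, 0.022, -0.002], [0.022, 1.0, -0.001], [0.002, -0.001, -1.0]]
contact_force: [0.1, -1.4, -0.9]
grip_width: 0.0212
```

```bash
python3 look.py 6 side 230 110 400 290 s4.png; python3 look.py 1 top 190 195 350 300 t4.png
```

```text
pos [537.59  26.02 176.93] sd [0.2  0.32 0.19] last [537.7  26.6 177. ]
F [ 0.26  0.24 -0.94] M [-0.006 -0.011  0.007] w 0.020937024709418273 t 10.6
[[-0.9998, 0.0222, 0.0012], [0.0222, 0.9998, 0.0003], [-0.0011, 0.0004, -1.0]]
pos [537.52  27.1  176.72] sd [0. 0. 0.] last [537.5  27.1 176.7]
F [ 0.53 -0.18 -1.1 ] M [ 0.048 -0.012  0.008] w 0.020841781920763386 t 10.7
[[-0.9998, 0.0212, 0.0007], [0.0212, 0.9998, 0.0003], [-0.0007, 0.0004, -1.0]]
```

View pics/s4.png

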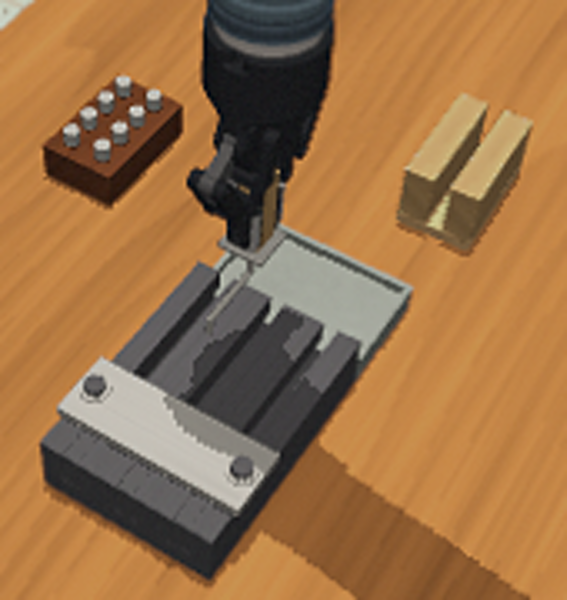

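View pics/t4.png

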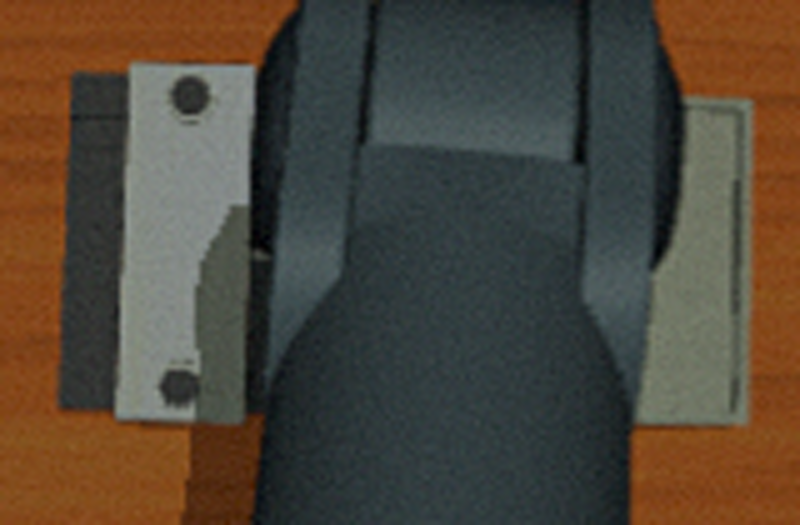

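```bash
python3 - <<'E'
from h import *
S=robot.read_camera("side")
for P in ([538.5,77.1,110.2],[537.5,27.1,125]): # tip ; toe-shank joint
    print((proj(S,np.array(P)/1000)[0]-[230,110])*3.333)
s=robot.get_obs(); print(s["eef_pos"],s["contact_force"])
E
```

```text
[211.13602085 333.96970309]
[251.15339314 272.75829075]
[0.53741228 0.02744283 0.17650405] [ 1.04770138  0.01655121 -1.36690004]
```

apply_moves(
  motion=[0,0,20,0,0,0,0,0,20,0,0,0,0,0,10,0,0,0,0,0,0,0,0,0,0,0,0,0,0,0],
)

```text
clock: 11.3
eef_pos: [0.5376, 0.0275, 0.1266]
tool_rot: [[-1.0, 0.02, 0.0], [0.02, 1.0, -0.0], [-0.0, -0.0, -1.0]]
contact_force: [-0.3, 1.2, -0.3]
grip_width: 0.0207
```

```bash
python3 look.py 4 side 260 170 340 230 s5.png; python3 - <<'E'
from h import *
S=robot.read_camera("side"); p=robot.get_obs()["eef_pos"]*1000; print(p)
for P in (p+[1,50,-66.5],p+[0,0,-51.5]): 
    print((proj(S,P/1000)[0]-[260,170]+.5)*10)
E
```

```text
pos [538.18  27.63 127.22] sd [0.06 0.04 0.08] last [538.2  27.7 127.2]
F [-0.37 -0.07 -0.73] M [-0.015 -0.01  -0.033] w 0.0205908919425666 t 11.5
[[-0.9998, 0.0201, 0.0019], [0.0201, 0.9998, 0.0005], [-0.0019, 0.0005, -1.0]]
[537.85127108  27.7317225  126.96842618]
[330.42813182 541.41456817]
[446.01338196 362.34243753]
```

View pics/s5.png

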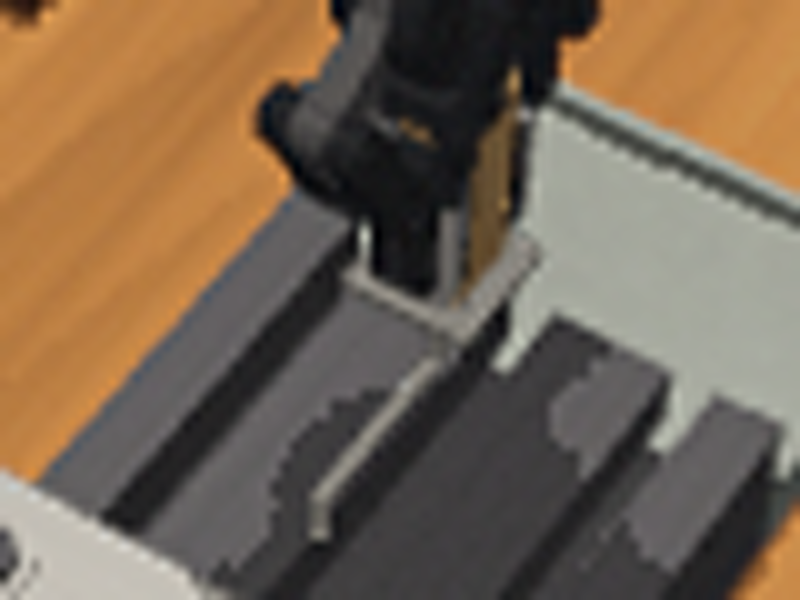

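```bash
python3 - <<'E'
from h import *
S=robot.read_camera("side"); d=S
f=10;o=np.array([260,170])
im=cv2.resize(d["img"][170:230,260:340,::-1],None,fx=f,fy=f,interpolation=cv2.INTER_CUBIC)
cx,cy,a=538.5,82.4,np.radians(88.85)
for y,z,col in [(-6,52,(0,0,255)),(6,52,(0,255,255)),(-39,52,(0,0,255)),(-51,52,(0,255,255)),(39,52,(0,0,255)),(51,52,(0,255,255))]:
    x=np.linspace(-100,20,13)
    P=np.c_[cx+np.cos(a)*x-np.sin(a)*y,cy+np.sin(a)*x+np.cos(a)*y,0*x+z]/1000
    q=(proj(d,P)-o+.5)*f-.5
    cv2.polylines(im,[q.astype(np.int32)],False,col,1)
cv2.imwrite("pics/s6.png",im)
E
```

```text
(no output)
```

View pics/s6.png

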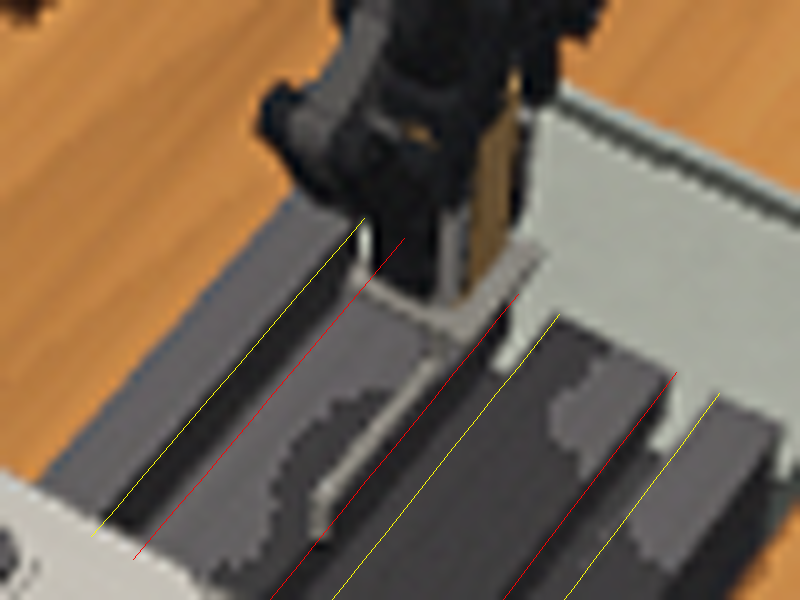

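```bash
python3 - <<'E'
from h import *
S=robot.read_camera("side"); o=np.array([260,170])
a=np.radians(88.85)
def pl(w): d=w[:2]*1000-[538.5,82.4]; return d[0]*np.cos(a)+d[1]*np.sin(a),-d[0]*np.sin(a)+d[1]*np.cos(a)
f=lambda q:(np.array(q)+.5)/10-.5+o
p=robot.get_obs()["eef_pos"]; print(p, pl(p))
zt=p[2]-.0665
print("tip",pl(at_z(S,f((320,538)),zt)))
print("toe",pl(at_z(S,f((330,488)),zt+.0175)),pl(at_z(S,f((437,355)),zt+.0175)),"mid-edge at y?")
# collar: left corner (345,275) front corner (460,335) right corner (540,250)
for q in ((345,272),(455,328),(540,245)): print("collar",pl(at_z(S,f(q),zt+.05)))
for q in ((560,318),(675,375),(355,235)): print("lip",pl(at_z(S,f(q),.052)))
E
```

```text
[0.53758246 0.02770578 0.1266722 ] (np.float64(-54.70161419162093), np.float64(-0.18035319416138718))
tip (np.float64(-4.275716968127048), np.float64(-2.9378647316582898))
toe (np.float64(-6.409041228166637), np.float64(-2.0275085461155813)) (np.float64(-53.741797151452765), np.float64(-2.3534981220280393)) mid-edge at y?
collar (np.float64(-39.52790451409134), np.float64(-20.059850144578988))
collar (np.float64(-39.310508849157166), np.float64(9.69464814881682))
collar (np.float64(-71.50428936760248), np.float64(12.997273887921352))
lip (np.float64(-99.13907436414242), np.float64(6.531233878760565))
lip (np.float64(-99.13245163928508), np.float64(39.04264834086723))
lip (np.float64(-93.93899841162856), np.float64(-49.96645610925176))
```

```bash
python3 - <<'E'
from h import *
T=robot.read_camera("top")
a=np.radians(88.85)
def pl(w): d=w[:2]*1000-[538.5,82.4]; return d[0]*np.cos(a)+d[1]*np.sin(a),-d[0]*np.sin(a)+d[1]*np.cos(a)
f=lambda q:(np.array(q)+.5)/5-.5+[190,195]
print(pl(at_z(T,f((294,247)),.030)),pl(at_z(T,f((252,246)),.062)))
print(pl(at_z(T,f((297,240)),.052)))
E
python3 look.py 1
```

```text
(np.float64(5.3386061164784016), np.float64(-0.5274879158962871)) (np.float64(21.19007015535673), np.float64(1.2494715916945904))
(np.float64(3.216728945089746), np.float64(-2.2899439317394132))
pos [537.39  27.68 126.46] sd [0. 0. 0.] last [537.4  27.7 126.5]
F [ 0.1  -0.44 -1.19] M [-0.019  0.004 -0.002] w 0.02075601478763149 t 11.8
[[-0.9998, 0.0201, 0.0003], [0.0201, 0.9998, 0.0002], [-0.0003, 0.0002, -1.0]]
```

apply_moves(
  motion=[1.8,0,0,0,0,0,0,0,2,0,0,0,0,0,2,0,0,0,0,0,0,0,0,0],
)

```text
clock: 12.2
eef_pos: [0.5351, 0.0277, 0.1218]
tool_rot: [[-1.0, 0.02, -0.001], [0.02, 1.0, -0.0], [0.001, -0.0, -1.0]]
contact_force: [-1.0, 0.2, -1.7]
grip_width: 0.0214
```

```bash
python3 look.py 3 side 260 170 340 230 s7.png
```

```text
pos [535.36  27.65 122.07] sd [0.11 0.   0.11] last [535.5  27.7 122.2]
F [ 0.05 -0.09 -1.21] M [0.023 0.025 0.019] w 0.02103037654799603 t 12.35
[[-0.9998, 0.0201, -0.0002], [0.0201, 0.9998, -0.0001], [0.0002, -0.0001, -1.0]]
```

View pics/s7.png

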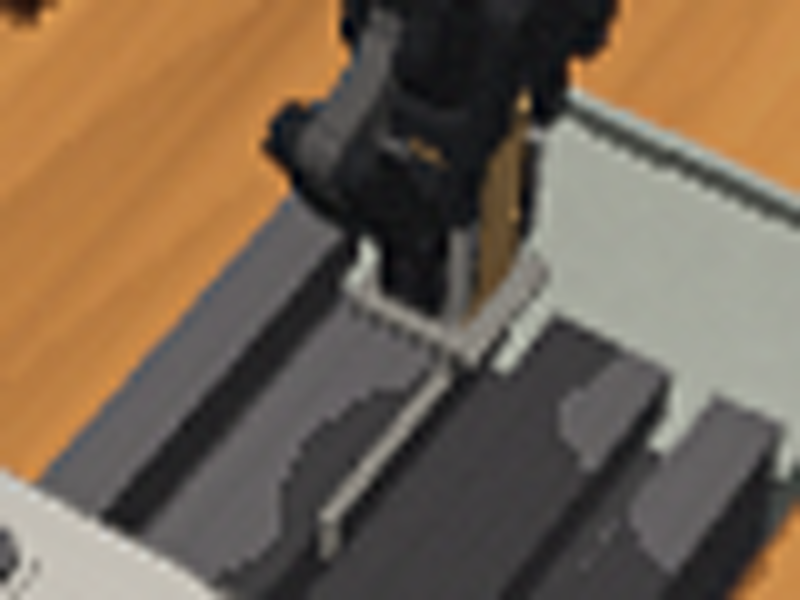

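apply_moves(
  motion=[0,0,2,0,0,0,0,0,2,0,0,0,0,0,2,0,0,0,0,0,0,0,0,0],
)

```text
clock: 12.8
eef_pos: [0.5351, 0.0277, 0.1158]
tool_rot: [[-1.0, 0.02, -0.001], [0.02, 1.0, -0.0], [0.001, -0.0, -1.0]]
contact_force: [0.5, 0.4, -0.5]
grip_width: 0.0207
```

```bash
python3 look.py 3 
```

```text
pos [535.39  27.64 116.12] sd [0.1  0.02 0.1 ] last [535.5  27.6 116.3]
F [-0.22  0.36 -0.99] M [-0.03  -0.005 -0.012] w 0.0209204016438817 t 12.95
[[-0.9998, 0.0201, -0.0], [0.0201, 0.9998, -0.0001], [0.0, -0.0001, -1.0]]
```

apply_moves(
  motion=[0,0,3,0,0,0,0,0,3,0,0,0,0,0,2,0,0,0,0,0,2,0,0,0,0,0,0,0,0,0],
)

```text
clock: 13.45
eef_pos: [0.5352, 0.0276, 0.1058]
tool_rot: [[-1.0, 0.02, -0.001], [0.02, 1.0, -0.0], [0.001, -0.0, -1.0]]
contact_force: [0.3, 0.5, -1.3]
grip_width: 0.0208
```

apply_moves(
  motion=[0,0,2,0,0,0,0,0,2,0,0,0,0,0,2,0,0,0,0,0,1.5,0,0,0,0,0,0,0,0,0],
)

```text
clock: 13.95
eef_pos: [0.5353, 0.0277, 0.0985]
tool_rot: [[-1.0, 0.02, -0.001], [0.02, 1.0, -0.0], [0.001, -0.0, -1.0]]
contact_force: [0.1, -0.5, -1.3]
grip_width: 0.0212
```

```bash
python3 look.py 4 side 260 170 340 230 s8.png
```

```text
pos [535.5   27.68  98.75] sd [0.07 0.01 0.08] last [535.6  27.7  98.8]
F [-0.47  0.09 -0.41] M [-0.008  0.013 -0.003] w 0.021339546137451794 t 14.15
[[-0.9998, 0.0201, 0.0001], [0.0201, 0.9998, 0.0], [-0.0001, 0.0, -1.0]]
```

View pics/s8.png

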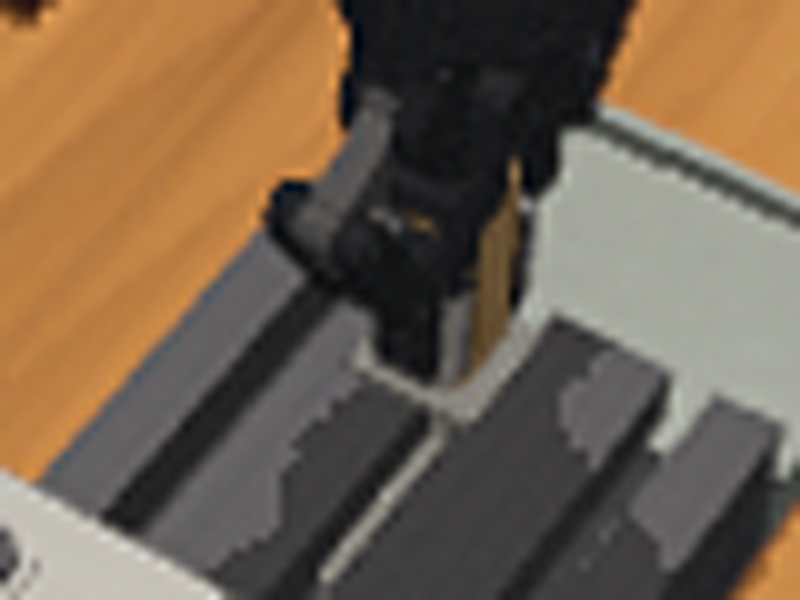

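The toe sits inside the middle slot with about equal gaps on each side (390,500 in the crop), and the force is near zero. I'll advance over the key.

apply_moves(
  motion=[0,5,0,0,0,0,0,5,0,0,0,0,0,5,0,0,0,0,0,5,0,0,0,0,0,0,0,0,0,0],
)

```text
clock: 14.7
eef_pos: [0.5359, 0.0492, 0.0987]
tool_rot: [[-1.0, 0.018, -0.0], [0.018, 1.0, 0.001], [0.0, 0.001, -1.0]]
contact_force: [0.4, 0.2, -1.0]
grip_width: 0.0211
```

```bash
python3 look.py 3 
```

```text
pos [535.88  48.02  98.74] sd [0.01 0.39 0.01] last [535.9  47.6  98.8]
F [-0.56 -0.08 -0.82] M [-0.013 -0.012 -0.026] w 0.020978527454917528 t 14.85
[[-0.9998, 0.02, -0.0], [0.02, 0.9998, -0.0002], [0.0, -0.0002, -1.0]]
```

apply_moves(
  motion=[0,7,0,0,0,0,0,7,0,0,0,0,0,7,0,0,0,0,0,5,0,0,0,0,0,3,0,0,0,0],
)

```text
clock: 15.35
eef_pos: [0.5364, 0.0779, 0.0987]
tool_rot: [[-1.0, 0.019, -0.0], [0.019, 1.0, 0.0], [0.0, 0.0, -1.0]]
contact_force: [-0.9, 0.1, 0.4]
grip_width: 0.0206
```

apply_moves(
  motion=[0,4,0,0,0,0,0,3,0,0,0,0,0,2,0,0,0,0,0,1,0,0,0,0,0,0,0,0,0,0],
)

```text
clock: 15.85
eef_pos: [0.5367, 0.0867, 0.0988]
tool_rot: [[-1.0, 0.02, -0.0], [0.02, 1.0, -0.0], [0.0, -0.0, -1.0]]
contact_force: [0.0, 0.4, -0.5]
grip_width: 0.0206
```

```bash
python3 look.py 5 side 260 170 340 230 s9.png
```

```text
pos [536.67  86.43  98.77] sd [0.01 0.03 0.01] last [536.7  86.4  98.8]
F [-0.15 -0.11 -0.65] M [0.001 0.021 0.007] w 0.020601673193996597 t 16.1
[[-0.9998, 0.0205, -0.0001], [0.0205, 0.9998, -0.0001], [0.0001, -0.0001, -1.0]]
```

View pics/s9.png

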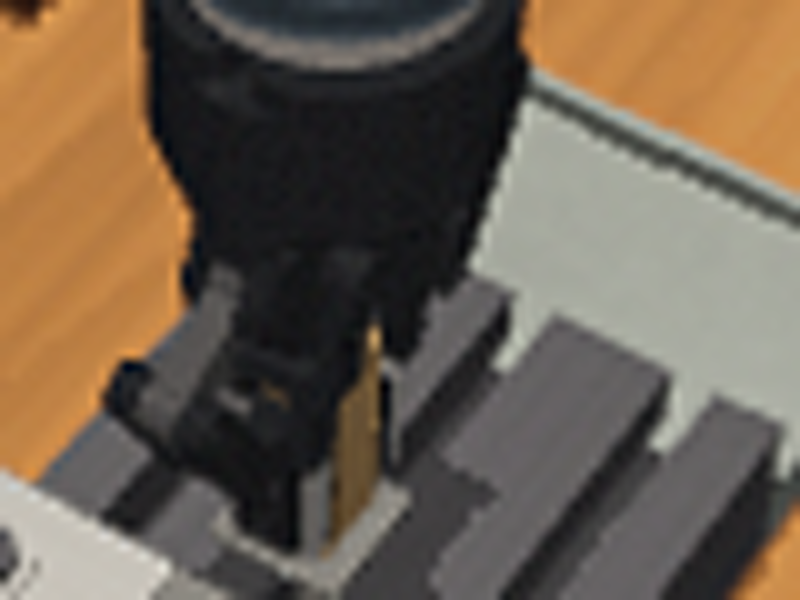

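apply_moves(
  motion=[0,0,1,0,0,0,0,0,1,0,0,0,0,0,1,0,0,0,0,0,0.5,0,0,0,0,0,0,0,0,0],
)

```text
clock: 16.65
eef_pos: [0.5366, 0.0867, 0.0951]
tool_rot: [[-1.0, 0.02, -0.0], [0.02, 1.0, -0.0], [0.0, -0.0, -1.0]]
contact_force: [0.2, 0.1, -0.8]
grip_width: 0.0209
```

```bash
python3 look.py 4
```

```text
pos [536.68  86.66  95.25] sd [0.03 0.02 0.04] last [536.7  86.7  95.3]
F [-0.41 -0.   -0.14] M [-0.001 -0.029  0.029] w 0.021046104174822583 t 16.85
[[-0.9998, 0.02, 0.0], [0.02, 0.9998, 0.0], [-0.0, 0.0, -1.0]]
```

apply_moves(
  motion=[0,0,0.5,0,0,0,0,0,0.5,0,0,0,0,0,0.5,0,0,0,0,0,0,0,0,0],
)

```text
clock: 17.25
eef_pos: [0.5366, 0.0867, 0.0937]
tool_rot: [[-1.0, 0.02, -0.0], [0.02, 1.0, -0.0], [0.0, -0.0, -1.0]]
contact_force: [-0.2, 0.2, -1.2]
grip_width: 0.0211
```

apply_moves(
  motion=[0,0,0.5,0,0,0,0,0,0.5,0,0,0,0,0,0,0,0,0],
)

```text
clock: 17.55
eef_pos: [0.5366, 0.0867, 0.0927]
tool_rot: [[-1.0, 0.02, -0.0], [0.02, 1.0, -0.0], [0.0, -0.0, -1.0]]
contact_force: [0.5, 0.6, -0.4]
grip_width: 0.021
```

apply_moves(
  motion=[0,0,0.5,0,0,0,0,0,0.5,0,0,0,0,0,0,0,0,0],
)

```text
clock: 17.85
eef_pos: [0.5366, 0.0867, 0.0917]
tool_rot: [[-1.0, 0.02, -0.0], [0.02, 1.0, -0.0], [0.0, -0.0, -1.0]]
contact_force: [0.1, -0.2, -1.6]
grip_width: 0.0209
```

apply_moves(
  motion=[0,0,0.5,0,0,0,0,0,0.5,0,0,0,0,0,0,0,0,0],
)

```text
clock: 18.15
eef_pos: [0.5366, 0.0867, 0.0907]
tool_rot: [[-1.0, 0.02, -0.0], [0.02, 1.0, -0.0], [0.0, -0.0, -1.0]]
contact_force: [-0.5, 0.1, -0.6]
grip_width: 0.0211
```

apply_moves(
  motion=[0,0,0.5,0,0,0,0,0,0,0,0,0],
)

```text
clock: 18.35
eef_pos: [0.5366, 0.0867, 0.0902]
tool_rot: [[-1.0, 0.02, -0.0], [0.02, 1.0, 0.0], [0.0, 0.0, -1.0]]
contact_force: [-0.1, 0.2, -0.7]
grip_width: 0.0208
```

apply_moves(
  motion=[0,0,0.5,0,0,0,0,0,0,0,0,0],
)

```text
clock: 18.55
eef_pos: [0.5366, 0.0867, 0.0897]
tool_rot: [[-1.0, 0.02, -0.0], [0.02, 1.0, -0.0], [0.0, -0.0, -1.0]]
contact_force: [-0.0, -0.3, -0.9]
grip_width: 0.0212
```

apply_moves(
  motion=[0,0,0.5,0,0,0,0,0,0,0,0,0],
)

```text
clock: 18.75
eef_pos: [0.5367, 0.0867, 0.0894]
tool_rot: [[-1.0, 0.02, -0.0], [0.02, 1.0, 0.0], [0.0, 0.0, -1.0]]
contact_force: [-1.0, -0.2, 0.3]
grip_width: 0.0211
```

apply_moves(
  motion=[0,0,0.5,0,0,0,0,0,0,0,0,0],
)

```text
clock: 18.95
eef_pos: [0.5368, 0.0866, 0.0891]
tool_rot: [[-1.0, 0.02, 0.0], [0.02, 1.0, 0.0], [-0.0, 0.0, -1.0]]
contact_force: [-0.3, 0.2, 2.7]
grip_width: 0.0207
```

apply_moves(
  motion=[0,0,0.4,0,0,0,0,0,0,0,0,0],
)

```text
clock: 19.15
eef_pos: [0.5369, 0.0866, 0.0889]
tool_rot: [[-1.0, 0.02, 0.0], [0.02, 1.0, 0.0], [-0.0, 0.0, -1.0]]
contact_force: [-1.2, -1.4, 5.4]
grip_width: 0.0205
```

Contact registered at about 6 N at TCP z ≈ 89.3 mm, so the packing is about 3 mm high. I'll ease off and start dragging.

apply_moves(
  motion=[0,0,-0.7,0,0,0,0,0,-0.6,0,0,0,0,-1,0,0,0,0,0,-1,0,0,0,0,0,0,0,0,0,0],
)

```text
clock: 19.65
eef_pos: [0.5366, 0.0846, 0.0895]
tool_rot: [[-1.0, 0.02, 0.0], [0.02, 1.0, -0.0], [-0.0, -0.0, -1.0]]
contact_force: [0.9, 0.2, 1.4]
grip_width: 0.021
```

apply_moves(
  motion=[0,-1,0,0,0,0,0,-1,0,0,0,0,0,-1,0,0,0,0,0,0,0,0,0,0],
)

```text
clock: 20.05
eef_pos: [0.5364, 0.0812, 0.0895]
tool_rot: [[-1.0, 0.021, -0.0], [0.021, 1.0, -0.0], [0.0, -0.001, -1.0]]
contact_force: [-0.1, 0.5, -0.7]
grip_width: 0.0211
```

apply_moves(
  motion=[0,-1,0,0,0,0,0,-1,0,0,0,0,0,0,0,0,0,0],
)

```text
clock: 20.35
eef_pos: [0.5364, 0.0799, 0.0896]
tool_rot: [[-1.0, 0.02, -0.0], [0.02, 1.0, 0.0], [0.0, 0.0, -1.0]]
contact_force: [0.3, 1.1, -0.5]
grip_width: 0.0207
```

apply_moves(
  motion=[0,-1,0,0,0,0,0,-1,0,0,0,0,0,0,0,0,0,0],
)

```text
clock: 20.65
eef_pos: [0.5365, 0.0794, 0.0896]
tool_rot: [[-1.0, 0.019, -0.0], [0.019, 1.0, 0.002], [0.0, 0.002, -1.0]]
contact_force: [0.6, 4.9, -2.6]
grip_width: 0.0206
```

apply_moves(
  motion=[0,-1,0,0,0,0,0,-1,0,0,0,0,0,0,0,0,0,0],
)

```text
clock: 20.95
eef_pos: [0.5365, 0.0787, 0.0898]
tool_rot: [[-1.0, 0.018, -0.0], [0.018, 1.0, 0.004], [0.0, 0.004, -1.0]]
contact_force: [-0.0, 6.7, -1.7]
grip_width: 0.0212
```

apply_moves(
  motion=[0,-1,0,0,0,0,0,-1,0,0,0,0,0,-1,0,0,0,0,0,0,0,0,0,0],
)

```text
clock: 21.35
eef_pos: [0.5365, 0.0765, 0.09]
tool_rot: [[-1.0, 0.018, -0.0], [0.018, 1.0, 0.005], [0.0, 0.005, -1.0]]
contact_force: [-0.0, 7.3, -0.6]
grip_width: 0.0209
```

apply_moves(
  motion=[0,-1,0,0,0,0,0,-1,0,0,0,0,0,-1,0,0,0,0,0,-1,0,0,0,0,0,0,0,0,0,0],
)

```text
clock: 21.85
eef_pos: [0.5365, 0.0726, 0.0901]
tool_rot: [[-1.0, 0.018, -0.0], [0.018, 1.0, 0.005], [0.0, 0.005, -1.0]]
contact_force: [-0.0, 6.2, -1.0]
grip_width: 0.0209
```

apply_moves(
  motion=[0,-2,0.5,0,0,0,0,-2,0.5,0,0,0,0,-2,0,0,0,0,0,-2,0,0,0,0,0,-2,0,0,0,0],
)

```text
clock: 22.35
eef_pos: [0.5363, 0.063, 0.0891]
tool_rot: [[-1.0, 0.018, -0.0], [0.018, 1.0, 0.005], [0.0, 0.005, -1.0]]
contact_force: [-0.0, 7.5, -0.8]
grip_width: 0.0211
```

apply_moves(
  motion=[0,-2,0,0,0,0,0,-2,0,0,0,0,0,-2,0,0,0,0,0,-1,0,0,0,0,0,-1,0,0,0,0],
)

```text
clock: 22.85
eef_pos: [0.5361, 0.0549, 0.0891]
tool_rot: [[-1.0, 0.018, -0.0], [0.018, 1.0, 0.005], [0.0, 0.005, -1.0]]
contact_force: [-0.1, 7.9, 0.3]
grip_width: 0.0206
```

apply_moves(
  motion=[0,-2,0,0,0,0,0,-2,0,0,0,0,0,-2,0,0,0,0,0,-2,0,0,0,0,0,-2,0,0,0,0],
)

```text
clock: 23.35
eef_pos: [0.5357, 0.039, 0.0887]
tool_rot: [[-1.0, 0.022, 0.0], [0.022, 1.0, -0.001], [-0.0, -0.001, -1.0]]
contact_force: [-0.9, 0.9, 0.0]
grip_width: 0.0209
```

```bash
python3 look.py 2 side 230 150 360 250 s10.png
```

```text
pos [535.66  38.77  88.68] sd [0.   0.14 0.03] last [535.7  38.9  88.7]
F [-0.24  0.24 -0.89] M [-0.002  0.004  0.028] w 0.02076910797565627 t 23.45
[[-0.9998, 0.022, -0.0001], [0.022, 0.9998, -0.0013], [0.0001, -0.0013, -1.0]]
```

View pics/s10.png

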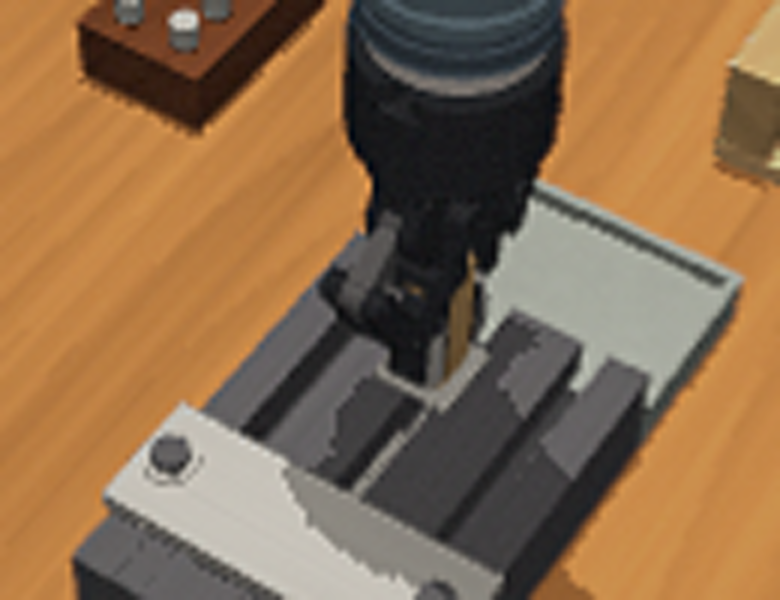

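The toe shows in the slot and the key is hidden beneath it. The gib has let go (force dropped from 8 N to about 0), so I'll keep dragging.

apply_moves(
  motion=[0,-3,0,0,0,0,0,-4,0,0,0,0,0,-5,0,0,0,0,0,-5,0,0,0,0,0,-5,0,0,0,0],
)

```text
clock: 24.0
eef_pos: [0.5352, 0.018, 0.0887]
tool_rot: [[-1.0, 0.02, -0.0], [0.02, 1.0, -0.0], [0.0, -0.0, -1.0]]
contact_force: [0.4, 0.6, -0.2]
grip_width: 0.0209
```

apply_moves(
  motion=[0,-5,0,0,0,0,0,-5,0,0,0,0,0,-5,0,0,0,0,0,-5,0,0,0,0,0,-5,0,0,0,0],
)

```text
clock: 24.5
eef_pos: [0.5348, -0.0067, 0.0887]
tool_rot: [[-1.0, 0.02, 0.0], [0.02, 1.0, 0.0], [-0.0, 0.0, -1.0]]
contact_force: [0.5, 0.4, -1.0]
grip_width: 0.0212
```

apply_moves(
  motion=[0,-5,0,0,0,0,0,-5,0,0,0,0,0,-5,0,0,0,0,0,-5,0,0,0,0,0,-5,0,0,0,0],
)

```text
clock: 25.0
eef_pos: [0.5342, -0.0317, 0.0886]
tool_rot: [[-1.0, 0.02, -0.0], [0.02, 1.0, 0.0], [0.0, 0.0, -1.0]]
contact_force: [-0.8, 0.7, -1.4]
grip_width: 0.021
```

apply_moves(
  motion=[0,-5,0,0,0,0,0,-5,0,0,0,0,0,-5,0,0,0,0,0,-4,0,0,0,0,0,-3,0,0,0,0],
)

```text
clock: 25.5
eef_pos: [0.5339, -0.0539, 0.0887]
tool_rot: [[-1.0, 0.02, 0.0], [0.02, 1.0, -0.0], [-0.0, -0.0, -1.0]]
contact_force: [-0.5, 0.7, -0.9]
grip_width: 0.0208
```

```bash
python3 look.py 2 side 230 130 360 230 s11.png;python3 look.py 1 top 190 195 350 300 t11.png
```

```text
pos [533.87 -54.32  88.74] sd [0.   0.17 0.01] last [533.9 -54.2  88.7]
F [ 0.05  0.34 -1.02] M [-0.003  0.008 -0.014] w 0.02112753293529955 t 25.6
[[-0.9998, 0.0211, 0.0002], [0.0211, 0.9998, -0.0005], [-0.0002, -0.0005, -1.0]]
pos [533.93 -53.42  88.68] sd [0. 0. 0.] last [533.9 -53.4  88.7]
F [ 0.33  0.84 -0.09] M [-0.032 -0.031 -0.002] w 0.021134465184627985 t 25.7
[[-0.9998, 0.0202, 0.0001], [0.0202, 0.9998, -0.0001], [-0.0001, -0.0001, -1.0]]
```

View pics/s11.png

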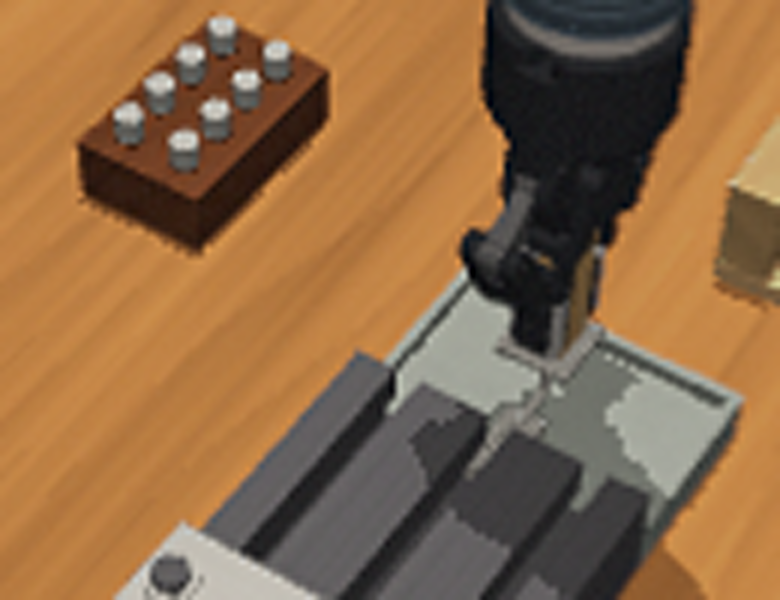

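View pics/t11.png

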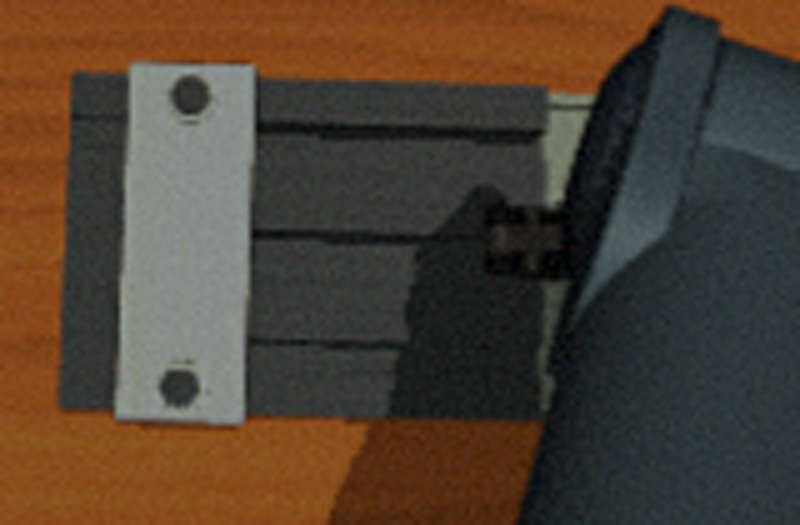

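The key is coming out of the mouth at about (515,415) in the side crop. I'll continue.

apply_moves(
  motion=[0,-3,0,0,0,0,0,-4,0,0,0,0,0,-4,0,0,0,0,0,-4,0,0,0,0,0,-4,0,0,0,0],
)

```text
clock: 26.25
eef_pos: [0.5335, -0.0728, 0.0887]
tool_rot: [[-1.0, 0.02, 0.0], [0.02, 1.0, 0.0], [-0.0, 0.0, -1.0]]
contact_force: [0.2, 0.6, -0.4]
grip_width: 0.021
```

apply_moves(
  motion=[0,-4,0,0,0,0,0,-4,0,0,0,0,0,-4,0,0,0,0,0,-4,0,0,0,0,0,-3,0,0,0,0],
)

```text
clock: 26.75
eef_pos: [0.5331, -0.0918, 0.0887]
tool_rot: [[-1.0, 0.02, 0.0], [0.02, 1.0, -0.0], [-0.0, -0.0, -1.0]]
contact_force: [0.1, 0.5, -0.9]
grip_width: 0.0208
```

```bash
python3 look.py 3 side 260 130 364 208 s12.png
```

```text
pos [533.04 -92.1   88.71] sd [0.01 0.25 0.03] last [533.  -91.8  88.7]
F [ 0.1  -0.16 -0.55] M [ 0.005 -0.002 -0.009] w 0.021275439558788665 t 26.9
[[-0.9998, 0.0207, 0.0], [0.0207, 0.9998, -0.0004], [-0.0, -0.0004, -1.0]]
```

View pics/s12.png

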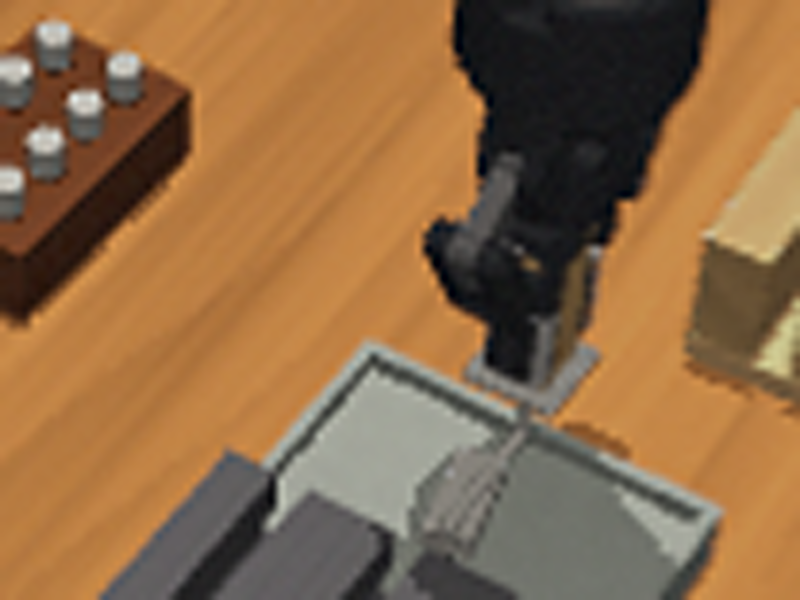

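The key lies in the tray under the toe at about (465,500). I'll back off a little and lift out.

apply_moves(
  motion=[0,1.5,0,0,0,0,0,1.5,0,0,0,0,0,0,-5,0,0,0,0,0,-15,0,0,0,0,0,-25,0,0,0],
)

```text
clock: 27.45
eef_pos: [0.5319, -0.0881, 0.1337]
tool_rot: [[-1.0, 0.02, -0.003], [0.02, 1.0, -0.0], [0.003, -0.0, -1.0]]
contact_force: [0.3, 0.0, -1.0]
grip_width: 0.0211
```

apply_moves(
  motion=[0,0,-30,0,0,0,0,0,-25,0,0,0,0,0,-7,0,0,0,0,0,0,0,0,0],
)

```text
clock: 27.85
eef_pos: [0.5343, -0.0885, 0.1975]
tool_rot: [[-1.0, 0.02, 0.004], [0.02, 1.0, 0.001], [-0.004, 0.001, -1.0]]
contact_force: [-0.0, 1.0, -1.1]
grip_width: 0.021
```

```bash
python3 look.py 3 side 240 130 360 220 s13.png
```

```text
pos [532.54 -88.03 195.12] sd [0.49 0.07 0.66] last [532.  -88.  194.4]
F [ 0.28  0.05 -1.37] M [-0.031 -0.008  0.012] w 0.02082376446263322 t 28.0
[[-0.9998, 0.0198, -0.0026], [0.0198, 0.9998, 0.0001], [0.0026, 0.0, -1.0]]
```

View pics/s13.png

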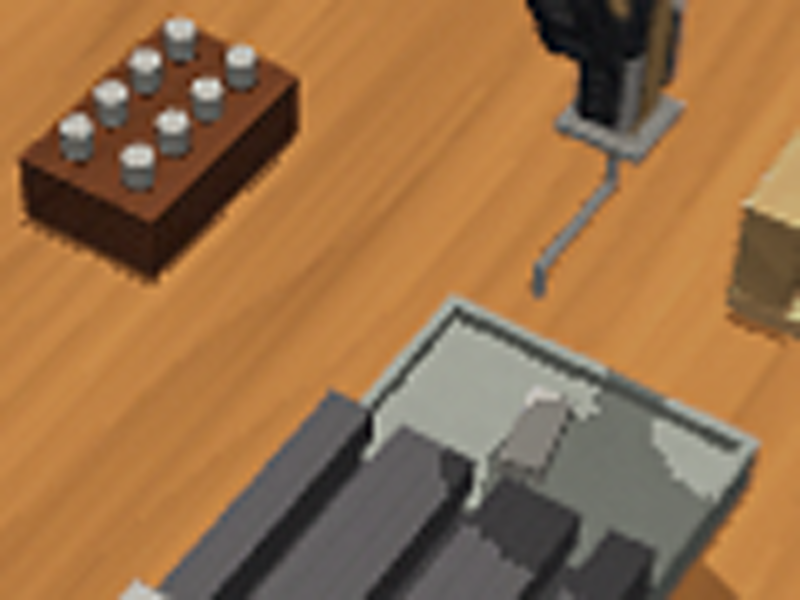

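apply_moves(
  motion=[0,0,0,0,0,-0.25,11.9,-43.3,0,0,0,0,11.9,-43.3,0,0,0,0,11.9,-43.4,0,0,0,0,11.8,-43.4,0,0,0,0],
)

```text
clock: 28.55
eef_pos: [0.4819, -0.2621, 0.1949]
tool_rot: [[-1.0, 0.015, -0.001], [0.015, 1.0, 0.0], [0.001, 0.0, -1.0]]
contact_force: [0.6, 0.8, -0.9]
grip_width: 0.0211
```

apply_moves(
  motion=[0,0,0,0,0,0,0,0,0,0,0,0,0,0,0,0,0,0,0,0,0,0,0,0,0,0,0,0,0,0],
)

```text
clock: 29.05
eef_pos: [0.4837, -0.2591, 0.1954]
tool_rot: [[-1.0, 0.012, -0.0], [0.012, 1.0, 0.001], [0.0, 0.001, -1.0]]
contact_force: [-0.5, -0.7, -0.6]
grip_width: 0.0208
```

```bash
python3 look.py 4 side 300 40 460 160 s14.png; python3 look.py 1 top 340 200 500 320 t14.png
```

```text
pos [ 483.43 -259.86  195.56] sd [0.13 0.31 0.08] last [ 483.3 -260.3  195.6]
F [-0.4   0.1  -1.14] M [ 0.008 -0.005 -0.005] w 0.021017612973654242 t 29.25
[[-0.9999, 0.0144, -0.0], [0.0144, 0.9999, 0.0001], [0.0, 0.0001, -1.0]]
pos [ 483.11 -260.67  195.74] sd [0. 0. 0.] last [ 483.1 -260.7  195.7]
F [-0.4   0.54 -0.51] M [0.036 0.03  0.01 ] w 0.020809992753038516 t 29.35
[[-0.9999, 0.0152, 0.0002], [0.0152, 0.9999, 0.0], [-0.0002, 0.0, -1.0]]
```

View pics/s14.png

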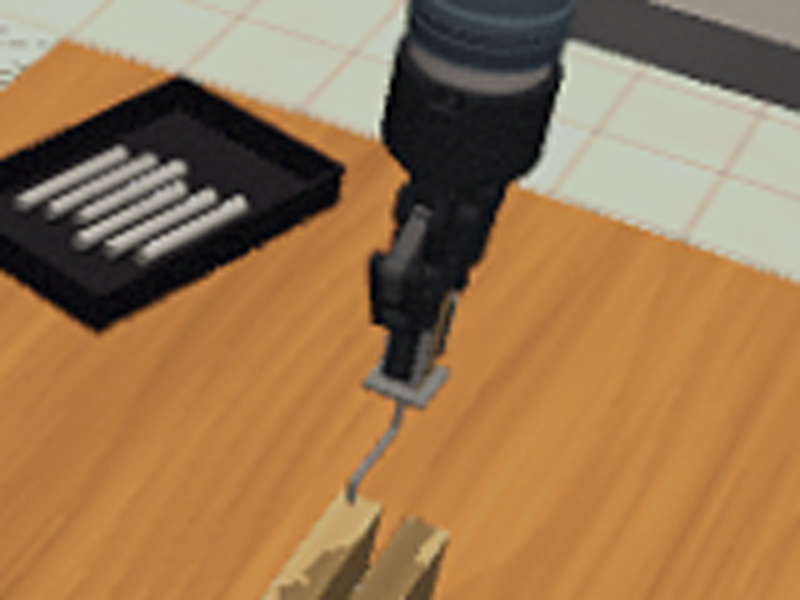

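View pics/t14.png

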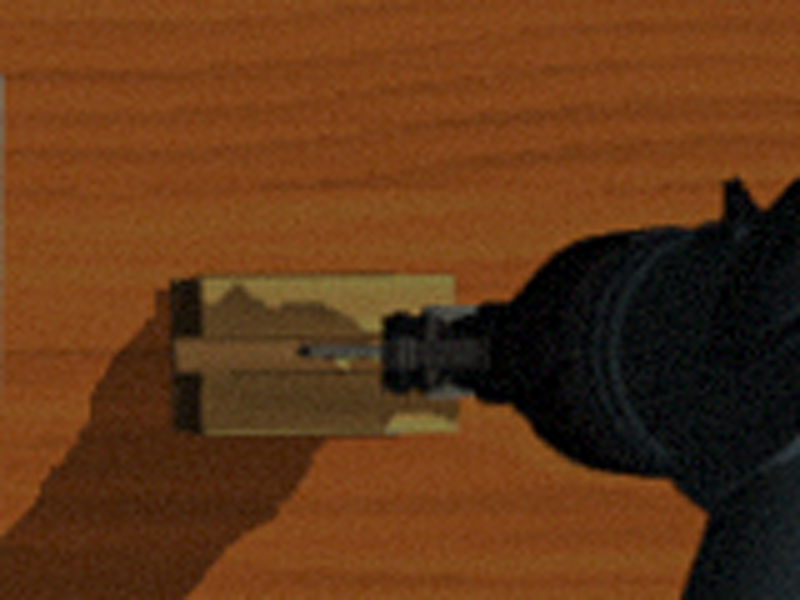

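apply_moves(
  motion=[0.3,0,20,0,0,0,0,0,20,0,0,0,0,0,20,0,0,0,0,0,10,0,0,0,0,0,0,0,0,0],
)

```text
clock: 29.9
eef_pos: [0.4815, -0.2603, 0.1243]
tool_rot: [[-1.0, 0.016, -0.003], [0.016, 1.0, 0.001], [0.003, 0.001, -1.0]]
contact_force: [-0.6, 0.3, -1.0]
grip_width: 0.0208
```

apply_moves(
  motion=[0,0,10,0,0,0,0,0,10,0,0,0,0,0,10,0,0,0,0,0,8,0,0,0,0,0,0,0,0,0],
)

```text
clock: 30.4
eef_pos: [0.4816, -0.2603, 0.0862]
tool_rot: [[-1.0, 0.016, -0.003], [0.016, 1.0, 0.001], [0.003, 0.001, -1.0]]
contact_force: [-0.3, 0.1, -0.5]
grip_width: 0.0212
```

```bash
python3 look.py 4
```

```text
pos [ 482.58 -261.01   87.54] sd [0.35 0.2  0.43] last [ 483.  -261.2   88. ]
F [-0.27 -0.21 -0.54] M [-0.005  0.013  0.018] w 0.021087164508531764 t 30.6
[[-0.9999, 0.0158, 0.0007], [0.0158, 0.9999, -0.0004], [-0.0007, -0.0004, -1.0]]
```

Nothing has touched yet. About 6 mm to go, gently.

apply_moves(
  motion=[0,0,2,0,0,0,0,0,2,0,0,0,0,0,1,0,0,0,0,0,0,0,0,0,0,0,0,0,0,0],
)

```text
clock: 31.1
eef_pos: [0.4826, -0.2609, 0.0826]
tool_rot: [[-1.0, 0.016, -0.0], [0.016, 1.0, -0.0], [0.0, -0.0, -1.0]]
contact_force: [-0.4, -1.4, -0.7]
grip_width: 0.021
```

apply_moves(
  motion=[0,0,0.5,0,0,0,0,0,0,0,0,0,0,0,0,0,0,0],
)

```text
clock: 31.4
eef_pos: [0.4827, -0.261, 0.0822]
tool_rot: [[-1.0, 0.016, 0.0], [0.016, 1.0, -0.0], [-0.0, -0.0, -1.0]]
contact_force: [-0.3, -0.7, -0.9]
grip_width: 0.0208
```

apply_moves(
  motion=[0,0,0.5,0,0,0,0,0,0,0,0,0,0,0,0,0,0,0],
)

```text
clock: 31.7
eef_pos: [0.4826, -0.2609, 0.0816]
tool_rot: [[-1.0, 0.016, -0.0], [0.016, 1.0, 0.0], [0.0, 0.0, -1.0]]
contact_force: [0.3, 0.8, -0.8]
grip_width: 0.0211
```

apply_moves(
  motion=[0,0,0.5,0,0,0,0,0,0,0,0,0,0,0,0,0,0,0],
)

```text
clock: 32.0
eef_pos: [0.4827, -0.261, 0.0815]
tool_rot: [[-1.0, 0.016, 0.0], [0.016, 1.0, 0.0], [-0.0, 0.0, -1.0]]
contact_force: [-1.7, 0.9, 2.6]
grip_width: 0.0208
```

```bash
python3 look.py 4 side 300 60 460 180 s15.png
```

```text
pos [ 482.7  -260.95   81.47] sd [0.01 0.03 0.01] last [ 482.7 -260.9   81.5]
F [-1.49  0.61  4.29] M [ 0.172  0.329 -0.022] w 0.02101570052761249 t 32.2
[[-0.9999, 0.0157, 0.0001], [0.0157, 0.9999, 0.0003], [-0.0001, 0.0003, -1.0]]
```

View pics/s15.png

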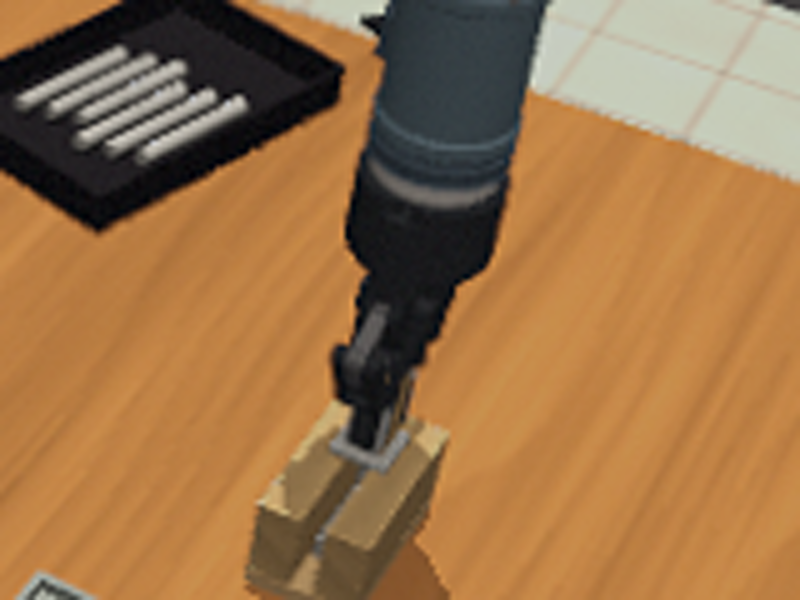

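The collar is on the rails (370,450) with about 5 N of contact, the same picture as before the lift. I'll release and retreat.

apply_moves(
  motion=[0,0,0,0,0,0,0,0,0,0,0,0,0,0,0,0,0,0,0,0,0,0,0,0,0,0,0,0,0,0],
  jaw=-1,
)

```text
clock: 32.75
eef_pos: [0.4827, -0.2609, 0.0811]
tool_rot: [[-1.0, 0.016, -0.0], [0.016, 1.0, -0.0], [0.0, -0.0, -1.0]]
contact_force: [-0.1, -0.7, -0.3]
grip_width: 0.0856
```

apply_moves(
  motion=[0,0,0,0,0,0,0,0,-10,0,0,0,0,0,-20,0,0,0,0,0,-30,0,0,0,0,0,-30,0,0,0],
)

```text
clock: 33.25
eef_pos: [0.4822, -0.261, 0.1724]
tool_rot: [[-1.0, 0.016, -0.001], [0.016, 1.0, -0.0], [0.001, -0.0, -1.0]]
contact_force: [0.7, -0.0, -0.2]
grip_width: 0.0853
```

apply_moves(
  motion=[0,0,-30,0,0,0,0,0,-40,0,0,0,40,0,0,0,0,0,40,0,0,0,0,0,0,0,0,0,0,0],
)

```text
clock: 33.75
eef_pos: [0.3962, -0.2604, 0.2405]
tool_rot: [[-1.0, 0.022, -0.002], [0.022, 1.0, 0.006], [0.002, 0.006, -1.0]]
contact_force: [0.7, 0.1, -0.3]
grip_width: 0.0856
```

```bash
python3 look.py 3 side 230 110 400 290 s16.png; python3 look.py 1 top 190 180 450 310 t16.png
```

```text
pos [ 401.61 -259.77  241.56] sd [1.47 0.11 0.29] last [ 403.2 -259.7  241.9]
F [-0.1   0.19 -0.06] M [-0.023 -0.018 -0.002] w 0.08527403921037281 t 33.9
[[-0.9999, 0.0161, 0.0025], [0.0161, 0.9999, 0.0006], [-0.0025, 0.0007, -1.0]]
pos [ 404.05 -259.64  241.74] sd [0. 0. 0.] last [ 404.  -259.6  241.7]
F [-0.17  0.19  0.25] M [-0.016  0.025 -0.016] w 0.08556633357730914 t 34.0
[[-0.9999, 0.0147, 0.0011], [0.0147, 0.9999, -0.0011], [-0.0011, -0.0011, -1.0]]
```

View pics/s16.png

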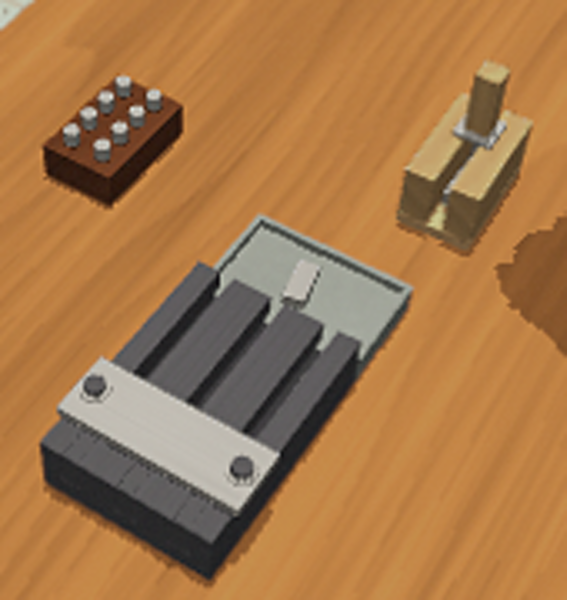

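View pics/t16.png

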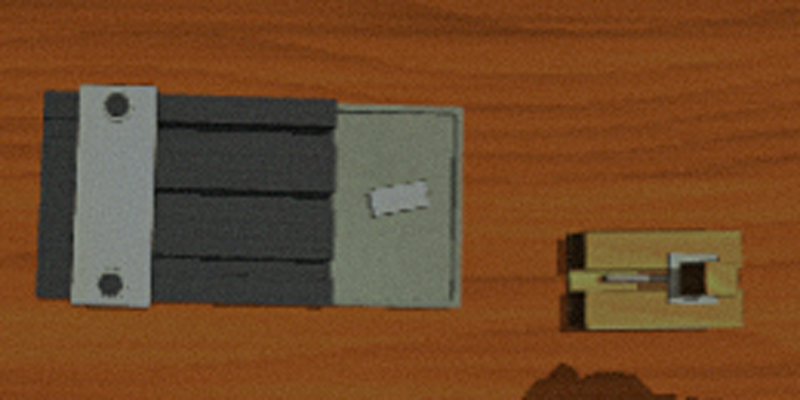

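The key lies flat and wholly in the tray (top view, about 400,197, clear of the mouth and rim). The pick stands in its rack as before. I'll hand in.

```bash
python3 -c "
from bench import robot
print(robot.hand_in())"
```

```text
the job is handed in; nothing more can be done
None
```

The key is out of the slot and lies flat, wholly inside the catch tray. The pick is back in its rack, and the job was handed in at about 34 s of the 72 s allowed.

- **Feeling for the bottom:** I reached the toe over the key and let the tip down behind it. It bottomed at about 6 N, roughly 3 mm above the slot floor, which is the packing.
- **Dragging:** I eased the tip off the packing and dragged at no more than about 8 N until the gib let go. After that the key slid freely.
- **Returning the pick:** It seated on the rails at the same height it was picked from, with about 5 N of contact. I then released it and moved the arm clear.

**Last checks:** In the final top and side pictures the key is clear of both the slot mouth and the tray rim. It turned about 10° as it came out. The pick stands in the channel as it did at the start. The collet block is where it was. The last pictures do not include the tin or handwheel, but the arm only passed near them high up at the start.

**One disagreement:** The two cameras differed by about 2 mm on how the pick sat across the slot. I moved it 1.8 mm towards the side camera's reading, and it went in without contact.

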